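Clamp hardwood blanks in a quick-release cradle

ROBOT

A 6-joint arm with a two-finger parallel gripper is mounted at the origin on the work surface. World frame = base frame: x ahead of the robot, y to its left, z up, the work surface at z = 0. Lengths are in m, angles in rad, forces in N, time in s.
With the tool pointing down it reaches from about 0.2 to 0.875 m from the base axis. Payload 3.4 kg.
Tool frame: the origin (TCP) lies on the mounting face of the last link; the fingertips stand 199 mm ahead of it and the grasp point (between the pads) lies 180 mm ahead of it; z points along the fingers, x is the direction in which the jaws open and shut, and the axes are right-handed (so a half turn about z gives the same grasp; the last joint's range is limited). The gripper opens to 94 mm and grips with 3 to 60 N. Pads are 16 mm wide; open, the fingers measure 119 mm over their backs; the gripper's body (75 mm by 177 mm) begins 78 mm behind the grasp point.
Start: joints at [1.014, 0.276, 1.505, -0, 1.361, -0.121], TCP at [0.243, 0.521, 0.405] pointing down, gripper open.
Joint ranges: [-2.89, 2.89], [-0.75, 2.08], [0.22, 2.7], [-1.18, 4.32], [0.11, 2.71], [-2.7, 2.7]. Speed limits (rad/s): [2.57, 2.57, 3.14, 3.14, 3.14, 3.14].

INTERFACE

Orientations are given as a unit quaternion [x, y, z, w].
In Python, from cell import manip, snapshot, job gives the robot as it stands.
- The arm moves only by the tool send_rows, never from a script. Its argument "rows" is one flat list of numbers, 5 for each row, row after row: the shift along the tool's x, y, z in m, then the turn about the tool's z in rad, then the opening, from -1 (shut) to 1 (fully open), so that 0 is half open. In form: [x, y, z, spin, fingers, x, y, z, spin, fingers, ...]. A call has 1 to 8 rows; each row is the pose to reach, as a shift and turn from the pose commanded when the call began, along the tool's axes at that moment; what a row does not reach only later rows make up. A row lasts 1/10 s, in which the tool goes at most 50 mm and 8.59 degrees, less where a joint would pass 70% of its speed; a pose out of reach is approached as far as the arm can. A call with a gripper value outside its range is refused whole. The fingers move at their own pace and stop on an object; "force" is the grip in N (left out, the last holds). Time passes only in rows, so rows that repeat a pose let the fingers close. It gives the time, the measured TCP pose, the force and the opening at its end, in the units of the state.
- manip.get_obs(): the state, without advancing time (a new reading comes with each control period).
- snapshot(name): name is "side" or "top"; returns a dict with "color" (420x560x3 uint8, blue, green, red), "fx", "fy", "cx", "cy" (pixels), "D" ([k1, k2, p1, p2, k3] as OpenCV has them; the pictures are not rectified), "cam_to_world" (4x4, takes a point from camera to world coordinates). Camera axes: x right, y up, looking along -z (the intrinsics and any distortion apply to the point x, -y, -z); pixel columns grow to the right and rows downward; lengths in m; the calibration is good to about 2 mm. A picture is of the moment at which its call begins. There is no depth.
- job.finish_job(): hands the job in, once; it reports no verdict.
The state is a dict: "time": time; "joint_positions": joint angles; "joint_velocities": joint speeds; "tau": joint torques, N m; "tool_pos": TCP position; "tool_rot": TCP orientation; "wrist_force": force on the tool from outside, world axes, zero at the start; "torque": the same for the moment, N m; "finger_gap": finger opening in m.
Only numpy, scipy, OpenCV 4.12 (cv2) and the standard library are available. Lean on these libraries where they do the work, as an engineer would, in place of code of your own. Each camera call takes 0.05 s, during which the arm holds its last target. There are 200 camera calls.

TASK

Lift the cover plate off the blue cradle's pins and lay it on the cork mat, then lay every brown square hardwood blank flat in the cradle, one to a bay, and only then put the cover back over both pins, fully down. Next, with the lever still standing open, turn the yellow three-armed nut clockwise until it is up firm, so that the lever meets firm resistance, and last swing the quick-release lever fully closed. Leave the other things on the bench where they are.

Things in the scene. Friction and masses are not known exactly. Their poses are not given: they have to be found in the camera images.
- cradle: blue clamping cradle, fixed, 272 (its x) x 148 mm (its y) on a 292 x 168 mm foot; origin at its underside's centre. Three open bays side by side along x at 58 mm spacing. At both x ends a block, top 101 mm above the bench, with an upright pin (12 mm diameter, 18 mm high) 120 mm from the centre, y = 0. A skewer runs through it along y, 55 mm above the bench: lever at the +y end, nut at the -y end
- cover_grip (a point): loose plywood cover: plate 272 x 120 x 6 mm, 0.2 kg, with an 18 mm hole 120 mm from the centre at both x ends; on top a dark grip bar 70 mm long (its x), 16 wide (its y), 34 high. This point is the bar's middle, 23 mm above the plate's underside, 17 mm below the bar's top. It starts on the cradle's pins and fits either way round
- cover_seat (a point): where cover_grip is when the cover sits fully down on the cradle's blocks with its holes over both pins (124 mm above the bench); axes as the cradle's
- mat: cork mat, 290 mm (its x) by 150 mm (its y), 3 mm thick, fixed flat on the bench, clear of other things; origin at the centre of its underside
- blank1_mid (a point): centre of a brown hardwood blank, 110 mm long (its x), square section 32 x 32 mm, 80 g; absent in some runs (then None)
- blank2_mid (a point): centre of a dark brown hardwood blank, 110 mm long (its x), square section 32 x 32 mm, 80 g; absent in some runs (then None)
- blank3_mid (a point): centre of a brown hardwood blank, 110 mm long (its x), square section 32 x 32 mm, 80 g; absent in some runs (then None)
- blank4_mid (a point): centre of a dark brown hardwood blank, 110 mm long (its x), square section 32 x 32 mm, 80 g; absent in some runs (then None)
- bay1 (a point): bay at the cradle -x end: where a blank's centre is when it lies down in it (81 mm above the bench), along the cradle's y; axes as the cradle's. Bay floor 65 mm above the bench, 38 mm wide (x), 124 mm long (y); only low ribs beside it, 6 mm above the floor; cheeks at the bay's ends 28 mm above it
- bay2 (a point): middle bay: where a blank's centre is when it lies down in it (81 mm above the bench), along the cradle's y; axes as the cradle's. Bay floor 65 mm above the bench, 38 mm wide (x), 124 mm long (y); only low ribs beside it, 6 mm above the floor; cheeks at the bay's ends 28 mm above it
- bay3 (a point): bay at the cradle +x end: where a blank's centre is when it lies down in it (81 mm above the bench), along the cradle's y; axes as the cradle's. Bay floor 65 mm above the bench, 38 mm wide (x), 124 mm long (y); only low ribs beside it, 6 mm above the floor; cheeks at the bay's ends 28 mm above it
- nut (a joint): nut angle, rad: 0 loosest, 4.19 firm stop against the clamp; tight enough for the lever to meet firm resistance above 3.7. Grows clockwise seen from outside the nut end (top of the nut moves to cradle +x). About 0.25 N m to turn; stays where it is left. Push an arm over the top and down on the +x side, then the next arm. 120 degrees (2.09 rad) from arm to arm
- nut_hub (a point): centre of the nut's hub (28 mm diameter), on the skewer axis in the plane of the three yellow arms (round, 12 mm thick, tips 46 mm from the axis); axes as the cradle's. Moves 2.5 mm per rad towards the cradle as the nut tightens. Seen in the plane of cradle x and up, the arms point 100, 220 and 340 degrees up from +x, less the joint's angle
- lever (a joint): angle of the quick-release lever, rad: 0 stands straight out along cradle +y; grows as it swings level towards cradle -x; fully closed at 1.6, along the cradle's side. Light to swing (0.15 N m) while the nut is loose; with a tight nut it resists firmly from about 0.5 on, up to 0.8 N m about 1.0, then passes over centre at 1.5 and holds itself shut; let go before that, it springs back
- lever_pin (a point): the upright pin about which the lever swings, at the height of the lever's middle (55 mm above the bench); axes as the cradle's
- lever_grip (a point): middle of the lever's red end piece, 78 mm from the pin; the piece is 40 mm long, 14 mm thick, 30 mm high
- wood_ring: a pale wooden ring, 110 mm across, 28 mm high, origin at the centre of its underside; a bystander
- sanding_block: a grey sanding block, 100 x 62 x 32 mm, origin at the centre of its underside; a bystander
- glue: a white glue bottle, 60 mm across, 150 mm high, origin at the centre of its underside; a bystander
- mallet: a small hammer lying flat, origin on the table under its handle; a bystander
- offcut: a pale wooden offcut, 90 x 50 x 20 mm, origin at the centre of its underside; a bystander
- screw_cup: a steel cup, 76 mm across, 80 mm high, origin at the centre of its underside; a bystander
Not all that is in view belongs to the job. What is shaped like the part that bears blank2_mid but green, red or turquoise is not meant.

How it is judged:
By the outcome, as a careful person would: the job done as asked, in the order asked, and still so for the second after the job is handed in, with the robot touching nothing.
Of blank1, blank2, blank3, blank4 only 2 to 3 are there at a start; the rules pass over those that are not, and their reading is None.
At some moment in a run one of blank1, blank2, blank3, blank4 may be knocked a few centimetres aside while the robot is not near it.
Once in a run the grip may slacken for a moment while it holds something.
It also fails if it takes over 210 s, if anything falls off the work surface, if the arm or the gripper's body presses on something with over 40 N, if the wrist force passes 120 N, or if a joint passes its speed limit or range.

## Working session

There is one attempt and no reset: what is moved stays moved. The work goes in short steps, Python scripts to look and compute and a tool call to move; the robot and the scene stay as the last step left them, time stands still between calls to the robot, and variables do not carry over. Pictures are saved under pics/ and viewed, about 12 in all and at most 16, crops included, and the job is handed in when it is done.

Besides the shell and the picture viewer there is one more tool, called as name(argument=value, ...) on one line, values as JSON. send_rows: Moves the arm, as the interface text tells. Its arguments: {"type":"object","properties":{"rows":{"type":"array"},"force":{"type":"number"}},"required":["rows"]}

```bash
ls; mkdir -p pics; cat > h.py <<'E'
import numpy as np,cv2
from cell import manip,snapshot,job
from scipy.spatial.transform import Rotation as R
def rays(s,uv):
    K=np.array([[s['fx'],0,s['cx']],[0,s['fy'],s['cy']],[0,0,1]])
    p=cv2.undistortPoints(np.array(uv,float).reshape(-1,1,2),K,np.array(s['D'],float)).reshape(-1,2)
    d=np.c_[p[:,0],-p[:,1],-np.ones(len(p))]
    T=np.array(s['cam_to_world']);return T[:3,3],d@T[:3,:3].T
def plane(s,uv,z):
    o,d=rays(s,uv);return o+d*((z-o[2])/d[:,2])[:,None]
def proj(s,P):
    T=np.array(s['cam_to_world']);c=(np.array(P,float).reshape(-1,3)-T[:3,3])@T[:3,:3]
    c=c*[1,-1,-1]
    K=np.array([[s['fx'],0,s['cx']],[0,s['fy'],s['cy']],[0,0,1]])
    return cv2.projectPoints(c.reshape(-1,1,3),np.zeros(3),np.zeros(3),K,np.array(s['D'],float))[0].reshape(-1,2)
def state():
    o=manip.get_obs();print('t',round(o['time'],2),'pos',np.round(o['tool_pos'],4),'gap',round(float(o['finger_gap']),4),'F',np.round(o['wrist_force'],1))
    M=R.from_quat(o['tool_rot']).as_matrix();print('x',np.round(M[:,0],3),'y',np.round(M[:,1],3),'z',np.round(M[:,2],3),'q',np.round(o['joint_positions'],2));return o
E
python3 - <<'E'
from h import *
state()
for n in('top','side'):
    s=snapshot(n);cv2.imwrite(f'pics/{n}0.png',cv2.resize(s['color'],(800,600)));np.save(f'pics/{n}0.npy',s,allow_pickle=True)
    print(n,s['fx'],s['cx'],s['cy'],s['D'],np.round(s['cam_to_world'],3).tolist())
E
```

```text
pics
t 0.0 pos [0.2426 0.5211 0.4038] gap 0.0939 F [-0.5  0.1 -0.9]
x [ 0.422  0.907 -0.002] y [ 0.907 -0.422 -0.   ] z [-0.001 -0.002 -1.   ] q [ 1.01  0.28  1.51  0.    1.36 -0.12]
top 495.7162570057276 278.7967636013406 201.34118429461782 [-0.00670219  0.          0.          0.          0.        ] [[0.021, 0.993, -0.117, 0.331], [-1.0, 0.02, -0.01, -0.048], [-0.008, 0.117, 0.993, 1.626], [0.0, 0.0, 0.0, 1.0]]
side 466.5180375729571 278.07791888985025 217.48884285542542 [-0.15407929  0.          0.          0.          0.        ] [[0.793, 0.326, -0.515, -0.353], [-0.61, 0.409, -0.679, -1.14], [-0.011, 0.852, 0.523, 0.955], [0.0, 0.0, 0.0, 1.0]]
```

View pics/top0.png

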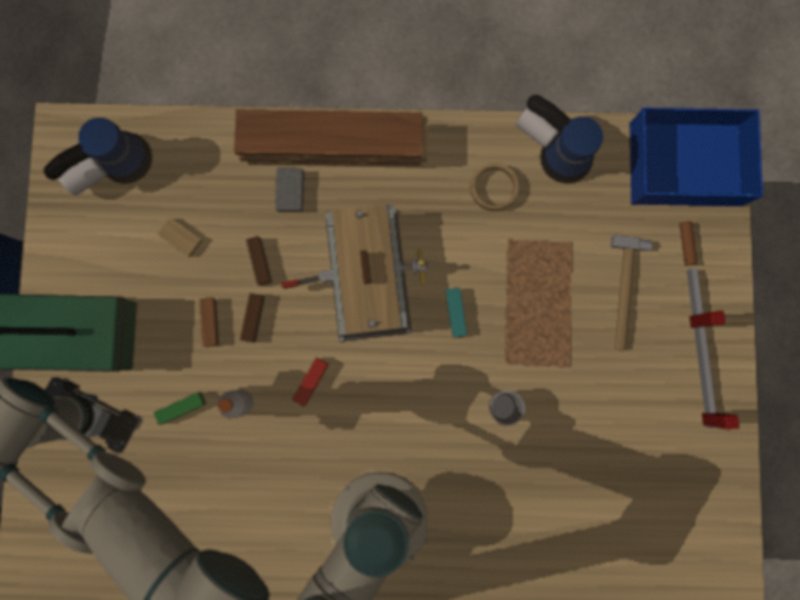

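View pics/side0.png

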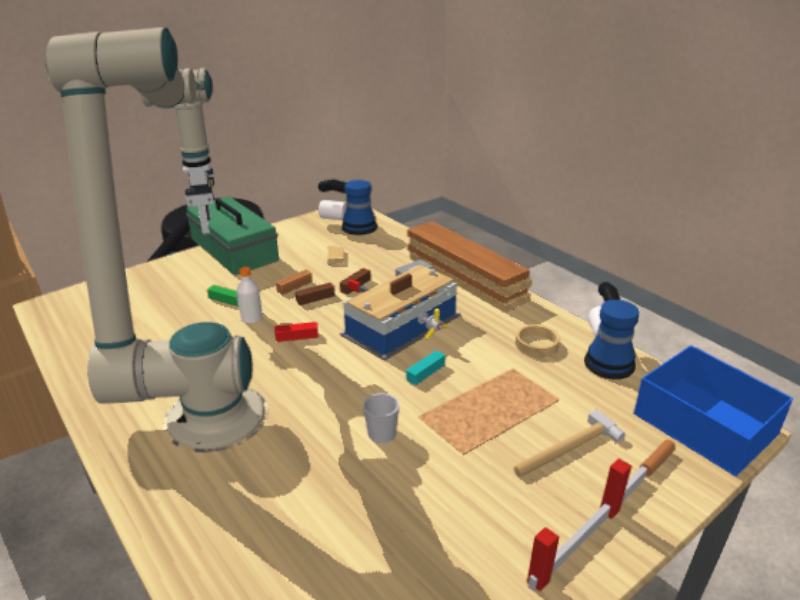

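The three brown candidates, in top-view pixels, are brown at (208,322), dark at (259,260) and dark at (253,318). The lookalikes to leave are red (310,382), green (180,408) and turquoise (457,312), plus the dark grip bar on the cover at (365,267). I'll measure and check these in one crop.

```bash
cat >> h.py <<'E'
def blob(s,mask,z,uv,name='',rad=45):
    n,l,st,c=cv2.connectedComponentsWithStats(mask.astype(np.uint8))
    k=[i for i in range(1,n) if st[i,4]>25]
    if not k: print(name,'none');return
    k=min(k,key=lambda i:np.hypot(*(c[i]-uv)))
    ys,xs=np.where(l==k)
    P=plane(s,np.c_[xs,ys],z)[:,:2]
    r=cv2.minAreaRect((P*1000).astype(np.float32));b=cv2.boxPoints(r)
    e=[b[1]-b[0],b[2]-b[1]];e=max(e,key=np.linalg.norm)
    print(name,'px',np.round(c[k]),'n',st[k,4],'cen mm',np.round(r[0],1),'mean',np.round(P.mean(0)*1000,1),'size',np.round(sorted(r[1]),1),'ang',round(np.degrees(np.arctan2(e[1],e[0]))%180,1))
    return l==k
E
python3 - <<'E'
from h import *
s=np.load('pics/top0.npy',allow_pickle=True).item();im=s['color']
hsv=cv2.cvtColor(im,cv2.COLOR_BGR2HSV)
for n,u in dict(brown=(208,322),dark1=(259,260),dark2=(253,318),bar=(365,267),lev=(288,284),nut=(421,265),mat=(540,300),plate=(350,240),table=(440,420),pin=(349,210),shadow=(270,270)).items():
    print(n,hsv[int(u[1]*.7),int(u[0]*.7)])
c=im[125:260,130:420];cv2.imwrite('pics/c1.png',cv2.resize(c,None,fx=2.7,fy=2.7,interpolation=cv2.INTER_CUBIC))
E
```

```text
brown [ 12 144  94]
dark1 [ 12 137  65]
dark2 [ 12 139  66]
bar [ 12 138  63]
lev [  3 183 107]
nut [ 22 133 111]
mat [ 14 123 102]
plate [ 17 111 124]
table [ 17 100  92]
pin [ 17 113 129]
shadow [ 16 105  75]
```

View pics/c1.png

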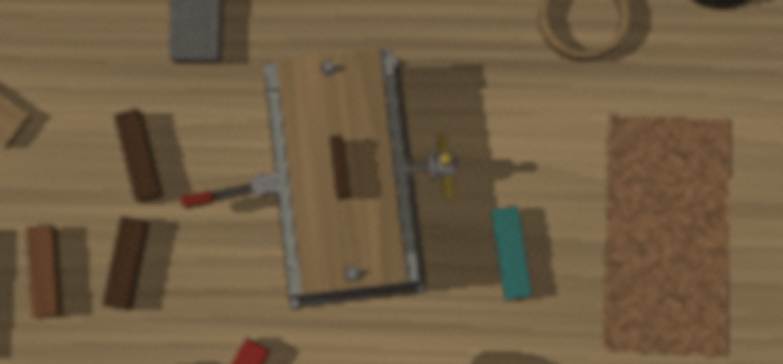

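The crop confirms three brown blanks at the left (one brown, two dark), the cover with its dark bar at (340,167) and pins at (330,67) and (352,272). The red lever points to (198,200), the nut is at (445,160) and the mat is on the right.

```bash
python3 - <<'E'
from h import *
s=np.load('pics/top0.npy',allow_pickle=True).item();im=s['color']
H,S,V=[a.astype(int) for a in cv2.split(cv2.cvtColor(im,cv2.COLOR_BGR2HSV))]
br=(H<=14)&(S>120)&(V<110)
dk=(H<=14)&(S>122)&(V<76)
f=lambda u:np.array(u)*.7
blob(s,br,.016,f((208,322)),'brown'); blob(s,dk,.016,f((259,260)),'dark1'); blob(s,dk,.016,f((253,318)),'dark2')
blob(s,dk,.124,f((365,267)),'bar')
blob(s,(H<=8)&(S>150),.055,f((288,284)),'lever'); blob(s,(H>=19)&(S>120),.055,f((421,265)),'nut')
blob(s,(H<=16)&(S>112)&(H>8),.003,f((540,300)),'mat')
cr=lambda u:np.array(u)/2.7+[130,125]
pp=plane(s,[cr((330,67)),cr((352,272))],.116)*1000
print('pins',np.round(pp,1),'mid',pp.mean(0),'d',np.linalg.norm(pp[0]-pp[1]),'ang',np.degrees(np.arctan2(*(pp[0]-pp[1])[[1,0]])))
pc=plane(s,[cr(u) for u in((277,57),(384,50),(408,287),(298,297))],.107)*1000
print('plate corners',np.round(pc[:,:2]),pc.mean(0))
for n,u,z in(('ring',(496,187),.03),('cup',(507,407),.08),('glue',(235,403),.1),('red',(310,382),.03),('turq',(457,312),.03),('green',(180,408),.03),('toolbox',(130,300),.15)): print(n,np.round(plane(s,[f(u)],z)[0,:2],3))
E
```

```text
brown px [146. 225.] n 340 cen mm [433.9 400.1] mean [434.  400.3] size [ 34.1 108.4] ang 6.1
dark1 px [181. 182.] n 264 cen mm [578.5 292. ] mean [577.9 292.1] size [ 28.5 107.1] ang 15.7
dark2 px [176. 222.] n 284 cen mm [446.  301.6] mean [445.7 301.8] size [ 29.8 103.9] ang 170.7
bar px [255. 187.] n 75 cen mm [552.7  39.9] mean [552.4  39.8] size [11.2 66.1] ang 9.6
lever px [202. 198.] n 41 cen mm [521.3 211.8] mean [521.4 212. ] size [11.7 35.7] ang 100.7
nut px [294. 179.] n 36 cen mm [587.8 -78.9] mean [588.2 -79.3] size [11.1 36.3] ang 10.4
mat px [377. 212.] n 3933 cen mm [ 495.8 -353.8] mean [ 494.1 -354.3] size [150.6 287.8] ang 178.7
pins [[668.6  53.2 116. ]
 [433.1  21.8 116. ]] mid [550.81201104  37.45975028 116.        ] d 237.60321870114754 ang 7.598350221468653
plate corners [[681. 116.]
 [692.  -8.]
 [418. -42.]
 [404.  83.]] [548.76194207  37.04196138 107.        ]
ring [ 0.758 -0.252]
cup [ 0.259 -0.272]
glue [0.256 0.31 ]
red [0.303 0.161]
turq [ 0.467 -0.166]
green [0.239 0.449]
toolbox [0.467 0.53 ]
```

```bash
cat >> h.py <<'E'
def go(x,y,z,jaw):
    "x,y mm of grasp point, z = TCP height mm, jaw = direction of tool x in deg (mod 180) -> row numbers"
    o=manip.get_obs();M=R.from_quat(o['tool_rot']).as_matrix();p=np.array(o['tool_pos'])
    d=M.T@(np.array([x,y,z])/1000-p)   # tool vertical
    a=np.degrees(np.arctan2(M[1,0],M[0,0]));t=(jaw-a+90)%180-90
    print('shift',np.round(d,4),'spin',round(-np.radians(t),3),'rows>=',round(np.linalg.norm(d)/.05,1),round(abs(t)/8.59,1))
E
python3 -c "
from h import *
state();go(551.5,38.5,380,98)"
```

```text
t 0.1 pos [0.2426 0.5211 0.4039] gap 0.094 F [-0.8  0.7  0.8]
x [ 0.422  0.907 -0.002] y [ 0.907 -0.422 -0.   ] z [-0.001 -0.001 -1.   ] q [ 1.01  0.28  1.51 -0.    1.36 -0.12]
shift [-0.3071  0.4837  0.0243] spin -0.575 rows>= 11.5 3.8
```

send_rows(rows=[-0.307,0.484,0.024,-0.575,0,-0.307,0.484,0.024,-0.575,0,-0.307,0.484,0.024,-0.575,0,-0.307,0.484,0.024,-0.575,0,-0.307,0.484,0.024,-0.575,0,-0.307,0.484,0.024,-0.575,0,-0.307,0.484,0.024,-0.575,0,-0.307,0.484,0.024,-0.575,0])

```text
time: 0.9
tool_pos: [0.45, 0.1973, 0.3884]
tool_rot: [0.656, 0.755, 0.0, -0.0]
wrist_force: [-0.4, 1.1, 0.1]
finger_gap: 0.0469
```

```bash
python3 -c "
from h import *
state();go(551.5,38.5,380,98)"
```

```text
t 0.9 pos [0.45   0.1973 0.3884] gap 0.0469 F [-0.4  1.1  0.1]
x [-0.139  0.99   0.   ] y [ 0.99   0.139 -0.   ] z [-0.  0. -1.] q [ 0.27  0.16  1.7   0.    1.28 -1.44]
shift [-0.1714  0.0785  0.0084] spin -0.0 rows>= 3.8 0.0
```

send_rows(rows=[-0.171,0.078,0.008,0,0,-0.171,0.078,0.008,0,0,-0.171,0.078,0.008,0,0,-0.171,0.078,0.008,0,0,-0.171,0.078,0.008,0,0,-0.171,0.078,0.04,0,0,-0.171,0.078,0.04,0,0])

```text
time: 1.6
tool_pos: [0.5487, 0.0409, 0.3452]
tool_rot: [0.656, 0.754, -0.002, -0.004]
wrist_force: [-0.6, 0.6, 0.1]
finger_gap: 0.0473
```

```bash
python3 -c "
from h import *
state();go(551.5,38.5,309,98)
o=[]
for n in('top','side'):
    s=snapshot(n)
    c=[proj(s,[.5515,.0385,.13])[0].astype(int)][0]
    x,y=max(c[0]-70,0),max(c[1]-60,0);o.append(cv2.resize(s['color'][y:y+120,x:x+140],None,fx=2.8,fy=2.8,interpolation=cv2.INTER_CUBIC))
cv2.imwrite('pics/c2.png',np.hstack(o))"
```

```text
t 1.6 pos [0.5487 0.0409 0.3452] gap 0.0473 F [-0.6  0.6  0.1]
x [-0.138  0.99   0.002] y [ 0.99   0.138 -0.008] z [-0.009  0.001 -1.   ] q [-0.05  0.28  1.65  0.    1.22 -1.76]
shift [-0.0028  0.0028  0.0362] spin -0.001 rows>= 0.7 0.0
```

View pics/c2.png

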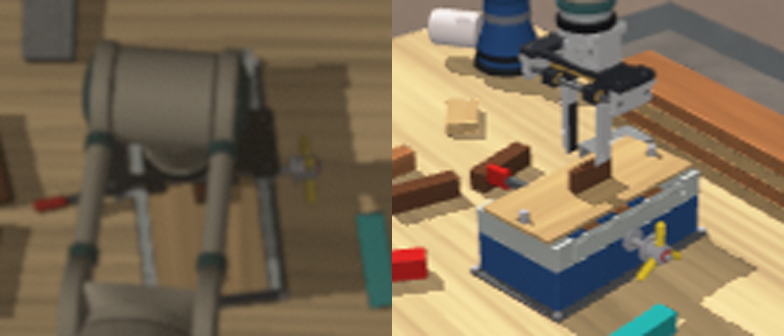

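The fingers straddle the bar in both views. I'll lower and grip.

send_rows(rows=[0,0,0.035,0,0,0,0,0.035,0,0,0,0,0.035,0,0,0,0,0.035,0,-1,0,0,0.035,0,-1,0,0,0.035,0,-1,0,0,0.035,0,-1,0,0,0.035,0,-1], force=40)

```text
time: 2.5
tool_pos: [0.5507, 0.0403, 0.3143]
tool_rot: [0.656, 0.755, 0.0, 0.001]
wrist_force: [-0.1, -2.1, 2.7]
finger_gap: 0.0159
```

```bash
python3 -c "
from h import *
state();go(495,-354,309,89)"
```

```text
t 2.5 pos [0.5507 0.0403 0.3143] gap 0.0159 F [-0.1 -2.1  2.7]
x [-0.139  0.99  -0.001] y [0.99  0.139 0.001] z [ 0.001 -0.001 -1.   ] q [-0.05  0.31  1.7  -0.    1.14 -1.76]
shift [-0.3827 -0.11    0.0057] spin 0.157 rows>= 8.0 1.0
```

send_rows(rows=[0,0,-0.02,0,-1,0,0,-0.04,0,-1,0,0,-0.06,0,-1,0,0,-0.08,0,-1,0,0,-0.1,0,-1,0,0,-0.1,0,-1], force=60)

```text
time: 3.1
tool_pos: [0.551, 0.0407, 0.4158]
tool_rot: [0.656, 0.755, 0.002, 0.002]
wrist_force: [0.1, 0.5, -3.0]
finger_gap: 0.0155
```

```bash
python3 -c "
from h import *
state();go(495,-354,400,89)"
```

```text
t 3.1 pos [0.551  0.0407 0.4158] gap 0.0155 F [ 0.1  0.5 -3. ]
x [-0.139  0.99  -0.   ] y [0.99  0.139 0.005] z [ 0.005  0.    -1.   ] q [-0.05  0.23  1.53  0.    1.37 -1.76]
shift [-0.3831 -0.1103  0.0155] spin 0.157 rows>= 8.0 1.0
```

send_rows(rows=[-0.04,-0.012,0.0,0.05,-1,-0.08,-0.024,0.0,0.1,-1,-0.12,-0.036,0.0,0.157,-1,-0.16,-0.048,0.0,0.157,-1,-0.2,-0.06,0.0,0.157,-1,-0.24,-0.07,0.0,0.157,-1,-0.28,-0.08,0.0,0.157,-1,-0.32,-0.092,0.0,0.157,-1])

```text
time: 3.9
tool_pos: [0.5032, -0.2904, 0.4118]
tool_rot: [0.713, 0.701, 0.0, -0.001]
wrist_force: [0.4, 0.5, -1.5]
finger_gap: 0.0159
```

```bash
python3 -c "
from h import *
state();go(495,-354,330,89)"
```

```text
t 3.9 pos [ 0.5032 -0.2904  0.4118] gap 0.0159 F [ 0.4  0.5 -1.5]
x [0.018 1.    0.002] y [ 1.    -0.018 -0.002] z [-0.002  0.002 -1.   ] q [-0.64  0.28  1.48  0.    1.38 -2.2 ]
shift [-0.0639 -0.0069  0.0817] spin -0.0 rows>= 2.1 0.0
```

send_rows(rows=[-0.05,-0.006,0.0,0,-1,-0.058,-0.006,0.04,0,-1,-0.058,-0.006,0.08,0,-1,-0.058,-0.006,0.11,0,-1,-0.058,-0.006,0.14,0,-1,-0.058,-0.006,0.16,0,-1,-0.058,-0.006,0.175,0,-1,-0.058,-0.006,0.175,0,-1])

```text
time: 4.7
tool_pos: [0.4954, -0.3457, 0.2347]
tool_rot: [0.713, 0.701, -0.0, -0.004]
wrist_force: [-0.6, 1.0, -2.5]
finger_gap: 0.0155
```

```bash
python3 -c "
from h import *
state();go(495,-354,216,89)
s=snapshot('side');cv2.imwrite('pics/s3.png',cv2.resize(s['color'][180:370,220:460],None,fx=2.8,fy=2.8))"
```

```text
t 4.7 pos [ 0.4954 -0.3457  0.2347] gap 0.0155 F [-0.6  1.  -2.5]
x [0.018 1.    0.006] y [ 1.    -0.018 -0.006] z [-0.006  0.006 -1.   ] q [-0.72  0.46  1.68  0.    1.02 -2.28]
shift [-0.0084 -0.0001  0.0186] spin -0.001 rows>= 0.4 0.0
```

View pics/s3.png

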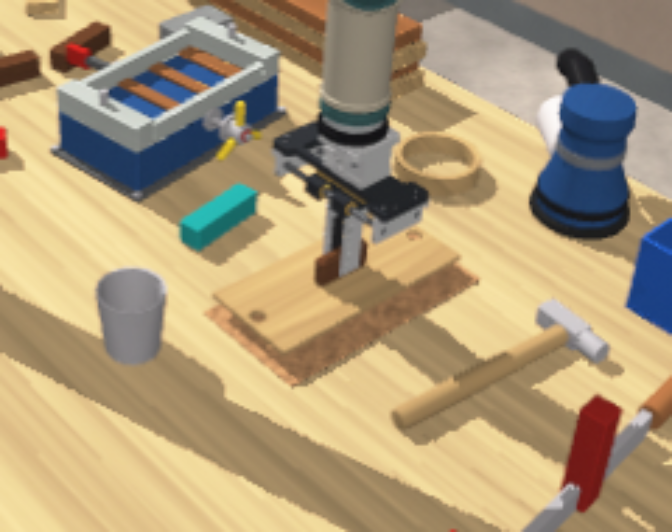

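The cover hangs level just above the mat, at about (340,290). I'll set it down.

send_rows(rows=[-0.008,0,0.008,0,-1,-0.008,0,0.014,0,-1,-0.008,0,0.018,0,-1,-0.008,0,0.018,0,-1,-0.008,0,0.018,0,-1])

```text
time: 5.25
tool_pos: [0.4966, -0.3548, 0.2208]
tool_rot: [0.713, 0.701, 0.0, 0.0]
wrist_force: [-0.2, -0.9, -1.6]
finger_gap: 0.0157
```

```bash
python3 -c "
from h import *
state()"
```

```text
t 5.25 pos [ 0.4966 -0.3548  0.2208] gap 0.0157 F [-0.2 -0.9 -1.6]
x [0.018 1.    0.   ] y [ 1.    -0.018  0.   ] z [ 0.  0. -1.] q [-0.73  0.48  1.68  0.    0.98 -2.29]
```

Not touching yet. I'll lower in small steps, then release.

send_rows(rows=[0,0,0.003,0,-1,0,0,0.005,0,-1,0,0,0.006,0,-1,0,0,0.006,0,-1])

```text
time: 5.65
tool_pos: [0.4967, -0.3548, 0.216]
tool_rot: [0.713, 0.701, 0.0, 0.001]
wrist_force: [-1.3, 1.0, 4.8]
finger_gap: 0.0155
```

send_rows(rows=[0,0,0,0,-0.4,0,0,0,0,-0.2,0,0,0,0,0,0,0,0,0,0,0,0,-0.04,0,0,0,0,-0.08,0,0,0,0,-0.13,0,0,0,0,-0.18,0,0])

```text
time: 6.45
tool_pos: [0.4963, -0.3547, 0.396]
tool_rot: [0.713, 0.701, 0.0, -0.001]
wrist_force: [0.8, -0.9, -0.5]
finger_gap: 0.0468
```

```bash
python3 -c "
from h import *
state();go(578,292,390,105.7)"
```

```text
t 6.45 pos [ 0.4963 -0.3547  0.396 ] gap 0.0468 F [ 0.8 -0.9 -0.5]
x [0.018 1.    0.001] y [ 1.    -0.018 -0.001] z [-0.001  0.001 -1.   ] q [-0.73  0.33  1.44  0.    1.37 -2.29]
shift [0.6481 0.0701 0.0064] spin -0.292 rows>= 13.0 1.9
```

```bash
cat > meas.py <<'E'
from h import *
import sys
s=snapshot('top');np.save('pics/topm.npy',s,allow_pickle=True);im=s['color']
H,S,V=[a.astype(int) for a in cv2.split(cv2.cvtColor(im,cv2.COLOR_BGR2HSV))]
br=(H<=14)&(S>120)&(V<110)&(V>=76); dk=(H<=14)&(S>122)&(V<76)
for m,n in((br,'br'),(dk,'dk')):
    k,l,st,c=cv2.connectedComponentsWithStats(m.astype(np.uint8))
    for i in range(1,k):
        if 100<st[i,4]<600: blob(s,l==i,.016,c[i],n)
E
python3 - <<'E'
from meas import *
cv2.imwrite('pics/c4.png',cv2.resize(im[125:260,130:420],None,fx=2.7,fy=2.7,interpolation=cv2.INTER_CUBIC))
E
```

```text
br px [481. 170.] n 247 cen mm [ 639.2 -695.7] mean [ 639.5 -695.1] size [ 27.9 100.4] ang 6.0
br px [256. 161.] n 215 cen mm [653.7  46.6] mean [653.2  47. ] size [ 24.6 101.1] ang 98.4
br px [258. 180.] n 144 cen mm [590.   36.4] mean [590.3  37.5] size [16.9 96.9] ang 97.6
br px [260. 198.] n 139 cen mm [531.6  29.3] mean [531.   28.9] size [16.4 99.1] ang 98.4
br px [145. 225.] n 296 cen mm [434.5 402. ] mean [434.5 401.8] size [ 29.6 106.9] ang 6.1
br px [262. 217.] n 176 cen mm [469.3  20. ] mean [469.6  20.3] size [ 20.2 100.6] ang 96.9
br px [499. 222.] n 166 cen mm [ 466.4 -745.1] mean [ 468.2 -749.4] size [35.8 58.9] ang 91.2
br px [216. 271.] n 126 cen mm [304.2 163.1] mean [289.5 164. ] size [ 36.6 112.5] ang 150.6
dk px [254. 109.] n 119 cen mm [830.4  52.9] mean [831.5  56.4] size [  6.9 257.8] ang 91.1
dk px [181. 182.] n 266 cen mm [578.1 291.7] mean [578.1 292. ] size [ 27.8 107.8] ang 16.4
dk px [176. 222.] n 274 cen mm [445.8 301.7] mean [445.7 301.7] size [ 29.9 104.6] ang 169.7
dk px [505. 294.] n 199 cen mm [ 237.9 -757.7] mean [ 238.7 -761.2] size [31.5 76.5] ang 91.2
```

View pics/c4.png

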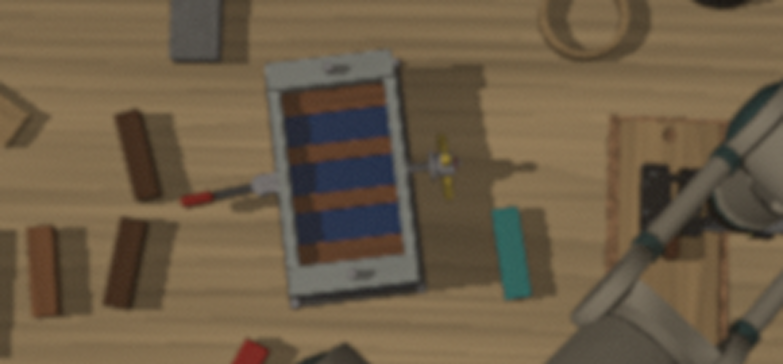

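The three blue bays between the brown ribs are visible at crop (338,126), (344,175) and (350,222), and the cover lies on the mat. Next I'll measure the bays, the lever and the nut.

```bash
python3 - <<'E'
from h import *
s=np.load('pics/topm.npy',allow_pickle=True).item();im=s['color']
H,S,V=[a.astype(int) for a in cv2.split(cv2.cvtColor(im,cv2.COLOR_BGR2HSV))]
bl=(H>95)&(H<130)&(S>90)
cr=lambda u:np.array(u)/2.7+[130,125]
for u in((338,126),(344,175),(350,222)): blob(s,bl,.065,cr(u),'bay')
gr=(S<60)&(V>60)
m=blob(s,gr,.098,cr((330,62)),'frame')
# outline of grey top
c=plane(s,[cr(u) for u in((266,68),(392,51),(418,286),(292,298))],.1)*1000;print(np.round(c[:,:2],1),np.round(c.mean(0),1))
pp=plane(s,[cr((337,69)),cr((361,273))],.101)*1000;print(pp, pp.mean(0))
print('hub',plane(s,[cr((445,160))],.055)*1000,'lever pin',plane(s,[cr((267,184))],.055)*1000)
print('table below? dark1',go(578,292,390,106))
E
```

```text
bay px [258. 171.] n 267 cen mm [612.   35.2] mean [612.   34.9] size [30.6 90.4] ang 97.8
bay px [261. 189.] n 273 cen mm [554.4  26.5] mean [554.4  26.4] size [31.  89.5] ang 97.9
bay px [263. 207.] n 279 cen mm [496.9  18.9] mean [496.9  18.4] size [31.2 90. ] ang 98.3
frame px [257. 190.] n 2054 cen mm [552.6  33.3] mean [547.5  37. ] size [244.9 285.7] ang 13.4
[[669.5 128.7]
 [692.6 -17.4]
 [419.7 -53.1]
 [403.1  90.1]] [546.2  37.1 100. ]
[[669.71831335  45.97715789 101.        ]
 [433.14317372  12.15114652 101.        ]] [551.43074353  29.0641522  101.        ]
hub [[572.46458818 -82.31209698  55.        ]] lever pin [[539.43992473 128.01973612  55.        ]]
shift [0.6493 0.0687 0.0097] spin -0.297 rows>= 13.1 2.0
table below? dark1 None
```

send_rows(rows=[0.648,0.07,0.0,-0.297,0.5,0.648,0.07,0.0,-0.297,0.5,0.648,0.07,0.0,-0.297,0.5,0.648,0.07,0.0,-0.297,0.5,0.648,0.07,0.0,-0.297,0.5,0.648,0.07,0.0,-0.297,0.5,0.648,0.07,0.0,-0.297,0.5,0.648,0.07,0.0,-0.297,0.5])

```text
time: 7.3
tool_pos: [0.5465, 0.0439, 0.3945]
tool_rot: [0.602, 0.799, 0.0, 0.0]
wrist_force: [1.1, -0.6, 0.0]
finger_gap: 0.0701
```

```bash
python3 -c "
from meas import *
state();go(578,292,300,106)"
```

```text
br px [481. 169.] n 231 cen mm [ 638.4 -695.6] mean [ 641.8 -695.9] size [ 28.3 100.4] ang 5.4
br px [145. 225.] n 297 cen mm [434.3 402.2] mean [434.6 402. ] size [ 29.9 106.5] ang 5.8
br px [499. 222.] n 167 cen mm [ 465.8 -744.9] mean [ 467.3 -748. ] size [34.1 60.8] ang 98.3
dk px [254. 109.] n 121 cen mm [831.2  56.3] mean [831.3  57.9] size [  6.  264.5] ang 90.1
dk px [181. 182.] n 266 cen mm [578.3 291.4] mean [577.  291.8] size [ 28.6 108. ] ang 16.4
dk px [176. 222.] n 275 cen mm [445.9 301. ] mean [446.2 301.6] size [ 30.  103.9] ang 170.4
dk px [503. 294.] n 193 cen mm [ 236.3 -757. ] mean [ 236.4 -752.7] size [34.6 82. ] ang 91.2
t 7.35 pos [0.5468 0.0507 0.3945] gap 0.0702 F [1.5 5.1 0.7]
x [-0.28   0.96   0.008] y [0.96  0.28  0.004] z [ 0.001  0.008 -1.   ] q [-0.04  0.24  1.58  0.01  1.32 -1.89]
shift [0.2222 0.0972 0.0966] spin 0.004 rows>= 5.2 0.0
```

send_rows(rows=[0.222,0.097,0,0,0.5,0.222,0.097,0,0,0.5,0.222,0.097,0,0,0.5,0.222,0.097,0,0,0.5,0.222,0.097,0,0,0.5,0.222,0.097,0.03,0,0.5,0.222,0.097,0.08,0,0.5,0.222,0.097,0.08,0,0.5])

```text
time: 8.15
tool_pos: [0.5761, 0.2815, 0.3077]
tool_rot: [0.601, 0.799, -0.006, -0.004]
wrist_force: [-0.4, 0.8, -1.0]
finger_gap: 0.0703
```

```bash
python3 -c "
from h import *
state();go(578,292,208,106)"
```

```text
t 8.15 pos [0.5761 0.2815 0.3077] gap 0.0703 F [-0.4  0.8 -1. ]
x [-0.276  0.961 -0.001] y [ 0.961  0.276 -0.015] z [-0.014 -0.005 -1.   ] q [ 0.35  0.44  1.5  -0.    1.22 -1.5 ]
shift [0.0097 0.0062 0.0996] spin 0.001 rows>= 2.0 0.0
```

```bash
cat >> h.py <<'E'
def settle(n=4):
    for i in range(n): snapshot('top')
E
python3 -c "
from h import *
settle();state();go(578,292,208,106)"
```

```text
t 8.35 pos [0.5797 0.282  0.3171] gap 0.0705 F [1.1 0.1 0.2]
x [-0.275  0.961  0.   ] y [0.961 0.275 0.004] z [ 0.004  0.001 -1.   ] q [ 0.34  0.43  1.48  0.    1.22 -1.5 ]
shift [0.0101 0.0006 0.1091] spin -0.001 rows>= 2.2 0.0
```

send_rows(rows=[0.01,0.001,0.04,0,0.5,0.01,0.001,0.08,0,0.5,0.01,0.001,0.1,0,0.5,0.01,0.001,0.109,0,0.5,0.01,0.001,0.109,0,0.5,0.01,0.001,0.109,0,-1,0.01,0.001,0.109,0,-1,0.01,0.001,0.109,0,-1], force=40)

```text
time: 9.15
tool_pos: [0.5774, 0.2921, 0.2073]
tool_rot: [0.602, 0.799, 0.001, 0.001]
wrist_force: [-0.6, -1.1, -0.0]
finger_gap: 0.0502
```

send_rows(rows=[0,0,0,0,-1,0,0,0,0,-1,0,0,-0.03,0,-1,0,0,-0.07,0,-1,0,0,-0.12,0,-1,0,0,-0.16,0,-1,0,0,-0.16,0,-1])

```text
time: 9.85
tool_pos: [0.5782, 0.2925, 0.3727]
tool_rot: [0.602, 0.799, 0.006, 0.003]
wrist_force: [0.3, -0.4, -1.0]
finger_gap: 0.0317
```

```bash
python3 -c "
from h import *
state();settle();state();go(610,45,310,8)"
```

```text
t 9.85 pos [0.5782 0.2925 0.3727] gap 0.0317 F [ 0.3 -0.4 -1. ]
x [-0.276  0.961  0.001] y [0.961 0.276 0.013] z [ 0.012  0.005 -1.   ] q [ 0.36  0.4   1.4   0.    1.33 -1.49]
t 10.05 pos [0.5762 0.2917 0.3637] gap 0.0318 F [ 0.2 -0.1 -1. ]
x [-0.276  0.961 -0.   ] y [ 0.961  0.276 -0.004] z [-0.003 -0.001 -1.   ] q [ 0.36  0.41  1.41  0.    1.33 -1.49]
shift [-0.2465 -0.0353  0.0539] spin -1.431 rows>= 5.1 9.5
```

send_rows(rows=[-0.03,-0.004,0,0.149,-1,-0.06,-0.009,0,0.298,-1,-0.1,-0.015,0,0.447,-1,-0.14,-0.02,0,0.596,-1,-0.18,-0.026,0,0.745,-1,-0.21,-0.03,0,0.894,-1,-0.24,-0.034,0,1.043,-1,-0.246,-0.035,0,1.192,-1], force=60)

```text
time: 10.85
tool_pos: [0.611, 0.0427, 0.3629]
tool_rot: [0.948, 0.319, -0.002, -0.0]
wrist_force: [0.7, 0.9, -0.9]
finger_gap: 0.0317
```

send_rows(rows=[0,0,0,0.149,-1,0,0,0,0.298,-1,0,0,0,0.447,-1,0,0,0,0.52,-1,0,0,0,0.52,-1])

```text
time: 11.35
tool_pos: [0.6106, 0.0458, 0.3632]
tool_rot: [0.998, 0.069, -0.002, -0.0]
wrist_force: [0.3, 0.3, -0.1]
finger_gap: 0.0319
```

```bash
python3 -c "
from h import *
settle();state();go(610,45,275,8)
o=[]
for n in('top','side'):
    s=snapshot(n);c=proj(s,[.61,.045,.1])[0].astype(int);x,y=max(c[0]-70,0),max(c[1]-60,0);o.append(cv2.resize(s['color'][y:y+120,x:x+140],None,fx=2.8,fy=2.8,interpolation=cv2.INTER_CUBIC))
cv2.imwrite('pics/c5.png',np.hstack(o))"
```

```text
t 11.55 pos [0.6109 0.0459 0.3647] gap 0.0316 F [-0.1 -0.7  0.2]
x [ 0.99   0.139 -0.002] y [ 0.139 -0.99  -0.   ] z [-0.002  0.    -1.   ] q [-0.04  0.36  1.49  0.    1.3  -0.18]
shift [-0.0009  0.0008  0.0897] spin -0.001 rows>= 1.8 0.0
```

View pics/c5.png

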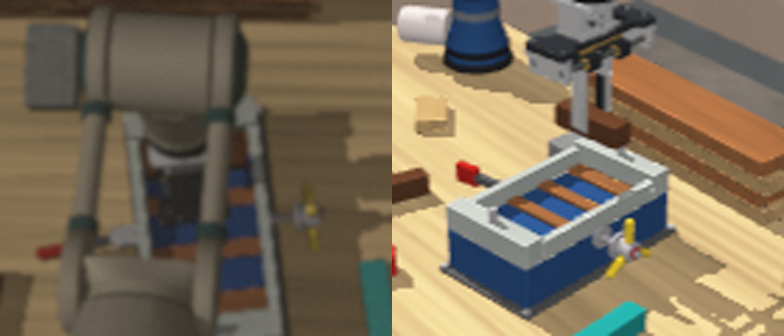

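The blank hangs level over bay 3 and is aligned with it. I'll lower it.

send_rows(rows=[-0.001,0.001,0.03,0,-1,-0.001,0.001,0.05,0,-1,-0.001,0.001,0.07,0,-1,-0.001,0.001,0.08,0,-1,-0.001,0.001,0.086,0,-1,-0.001,0.001,0.09,0,-1,-0.001,0.001,0.09,0,-1,-0.001,0.001,0.09,0,-1])

```text
time: 12.45
tool_pos: [0.6105, 0.0448, 0.2765]
tool_rot: [0.998, 0.069, 0.001, 0.0]
wrist_force: [-0.4, -0.2, -1.4]
finger_gap: 0.0314
```

```bash
python3 -c "
from h import *
settle(3);state();go(610,45,273,8)"
```

```text
t 12.6 pos [0.6104 0.0447 0.2764] gap 0.0317 F [ 0.5  0.8 -0.2]
x [0.99  0.138 0.001] y [ 0.138 -0.99   0.   ] z [ 0.001 -0.    -1.   ] q [-0.04  0.42  1.61  0.    1.1  -0.18]
shift [-0.0004 -0.0003  0.0034] spin -0.002 rows>= 0.1 0.0
```

send_rows(rows=[0,0,0.002,0,-1,0,0,0.004,0,-1,0,0,0.004,0,-1,0,0,0.004,0,-0.15,0,0,0.004,0,-0.15,0,0,0.004,0,-0.15,0,0,0.004,0,-0.1])

```text
time: 13.3
tool_pos: [0.6101, 0.0448, 0.2714]
tool_rot: [0.998, 0.069, -0.0, -0.0]
wrist_force: [-0.4, 0.3, -0.5]
finger_gap: 0.0421
```

send_rows(rows=[0,0,0,0,-0.1,0,0,-0.03,0,-0.1,0,0,-0.07,0,-0.1,0,0,-0.11,0,0.5,0,0,-0.12,0,0.5])

```text
time: 13.8
tool_pos: [0.6111, 0.0447, 0.3965]
tool_rot: [0.998, 0.069, 0.004, 0.0]
wrist_force: [0.7, -0.8, 0.8]
finger_gap: 0.0545
```

```bash
python3 - <<'E'
from meas import *
state();go(446,301.5,390,80)
for i in range(1):
    s=snapshot('side');c=proj(s,[.57,.04,.1])[0].astype(int);x,y=max(c[0]-100,0),max(c[1]-80,0);cv2.imwrite('pics/c6.png',cv2.resize(s['color'][y:y+160,x:x+200],None,fx=2.8,fy=2.8,interpolation=cv2.INTER_CUBIC))
E
```

```text
br px [482. 172.] n 184 cen mm [ 638.9 -695.7] mean [ 633.2 -698.4] size [ 28.5 100.2] ang 4.0
br px [145. 225.] n 295 cen mm [434.4 402.6] mean [434.9 401.9] size [ 30.3 106.9] ang 6.2
br px [500. 222.] n 157 cen mm [ 466.  -747.1] mean [ 467.3 -749.9] size [33.7 57.6] ang 98.3
dk px [176. 222.] n 274 cen mm [445.9 301.6] mean [445.6 301.8] size [ 29.5 103.8] ang 171.7
dk px [504. 294.] n 235 cen mm [ 236.3 -756.1] mean [ 237.6 -758.5] size [34.6 79.8] ang 91.2
t 13.85 pos [0.611  0.0448 0.3959] gap 0.059 F [0.4 0.4 1.2]
x [0.99  0.138 0.008] y [ 0.138 -0.99   0.001] z [ 0.008 -0.    -1.   ] q [-0.04  0.33  1.44  0.    1.36 -0.18]
shift [-0.1281 -0.277   0.0046] spin -1.258 rows>= 6.1 8.4
```

View pics/c6.png

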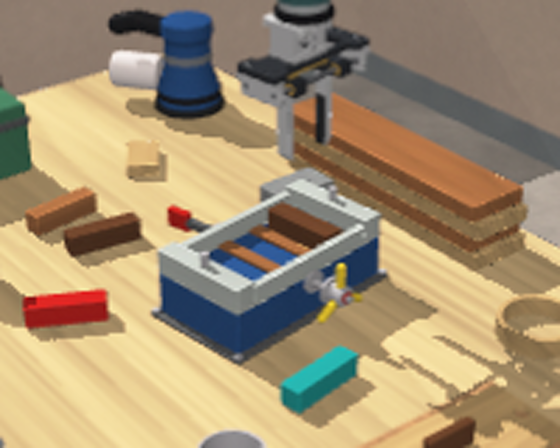

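The dark blank lies in bay 3, at about (305,225). Next is the second dark blank.

send_rows(rows=[-0.02,-0.04,0,-0.14,0.5,-0.04,-0.085,0,-0.28,0.5,-0.06,-0.13,0,-0.42,0.5,-0.08,-0.17,0,-0.56,0.5,-0.1,-0.21,0,-0.7,0.5,-0.12,-0.25,0,-0.84,0.5,-0.128,-0.277,0,-0.98,0.5,-0.128,-0.277,0,-1.12,0.5])

```text
time: 14.7
tool_pos: [0.4428, 0.304, 0.3891]
tool_rot: [0.806, 0.592, -0.002, -0.001]
wrist_force: [0.4, -0.2, -0.8]
finger_gap: 0.0703
```

send_rows(rows=[0,0,0.03,-0.13,0.5,0,0,0.07,-0.13,0.5,0,0,0.1,-0.13,0.5])

```text
time: 15.0
tool_pos: [0.4436, 0.3009, 0.2876]
tool_rot: [0.769, 0.64, -0.003, -0.001]
wrist_force: [0.0, 0.8, 0.3]
finger_gap: 0.0707
```

```bash
python3 -c "
from meas import *
settle(3);state();go(446,301.5,208,81)"
```

```text
br px [481. 170.] n 246 cen mm [ 638.9 -695.6] mean [ 638.7 -695.4] size [28.3 99.4] ang 5.4
br px [256. 161.] n 215 cen mm [653.6  46.4] mean [653.5  46.5] size [ 24.3 100.7] ang 97.8
br px [258. 180.] n 157 cen mm [590.5  37.3] mean [590.8  37.3] size [17.3 99.5] ang 98.1
br px [260. 198.] n 143 cen mm [530.7  29.2] mean [531.1  28.5] size [15.9 99.1] ang 98.1
br px [499. 222.] n 172 cen mm [ 465.4 -742. ] mean [ 466.9 -747.8] size [34.1 67.8] ang 98.3
br px [146. 234.] n 128 cen mm [405.1 399.5] mean [404.1 399.4] size [29.4 46.4] ang 3.0
br px [216. 272.] n 128 cen mm [304.1 162.9] mean [288.7 164.1] size [ 37.1 112.5] ang 150.6
br px [509. 295.] n 167 cen mm [ 232.1 -771.2] mean [ 233.7 -772.9] size [32.7 57.5] ang 99.2
dk px [254. 109.] n 119 cen mm [830.3  56.3] mean [831.4  58.6] size [  6.9 264.5] ang 91.1
dk px [253. 169.] n 353 cen mm [629.9  55.8] mean [627.3  55. ] size [ 53.6 119.1] ang 91.1
dk px [259. 217.] n 200 cen mm [468.9  30.1] mean [468.2  30.6] size [ 19.9 120.4] ang 98.6
t 15.2 pos [0.4449 0.3013 0.2904] gap 0.0701 F [ 0.5 -0.2  0.6]
x [ 0.182  0.983 -0.002] y [ 0.983 -0.182 -0.003] z [-0.003 -0.002 -1.   ] q [ 0.47  0.31  1.76  0.    1.07 -0.92]
shift [0.0006 0.0013 0.0824] spin -0.026 rows>= 1.6 0.2
```

send_rows(rows=[0,0.001,0.04,-0.026,0.5,0,0.001,0.07,-0.026,0.5,0,0.001,0.083,-0.026,0.5,0,0.001,0.083,-0.026,0.5,0,0.001,0.083,-0.026,0.5,0,0.001,0.083,-0.026,-1,0,0.001,0.083,-0.026,-1,0,0.001,0.083,-0.026,-1], force=40)

```text
time: 16.0
tool_pos: [0.4466, 0.3015, 0.2097]
tool_rot: [0.76, 0.65, 0.001, 0.0]
wrist_force: [-0.1, 0.1, -0.1]
finger_gap: 0.0499
```

send_rows(rows=[0,0,0,0,-1,0,0,0,0,-1,0,0,-0.03,0,-1,0,0,-0.07,0,-1,0,0,-0.12,0,-1,0,0,-0.16,0,-1,0,0,-0.16,0,-1])

```text
time: 16.7
tool_pos: [0.4476, 0.3021, 0.3747]
tool_rot: [0.76, 0.65, 0.006, 0.001]
wrist_force: [0.3, 0.0, -0.8]
finger_gap: 0.0321
```

```bash
python3 -c "
from h import *
settle();state();go(552.5,37,365,8)"
```

```text
t 16.9 pos [0.4456 0.301  0.367 ] gap 0.0317 F [-1.  -0.5 -1.4]
x [ 0.156  0.988 -0.002] y [ 0.988 -0.156 -0.003] z [-0.003 -0.002 -1.   ] q [ 0.46  0.25  1.64  0.    1.26 -0.95]
shift [-0.244   0.1468  0.002 ] spin 1.274 rows>= 5.7 8.5
```

send_rows(rows=[-0.03,0.018,0,0.142,-1,-0.06,0.036,0,0.284,-1,-0.1,0.06,0,0.426,-1,-0.14,0.084,0,0.568,-1,-0.18,0.108,0,0.71,-1,-0.21,0.127,0,0.852,-1,-0.24,0.144,0,0.994,-1,-0.244,0.147,0,1.136,-1], force=60)

```text
time: 17.7
tool_pos: [0.5543, 0.0339, 0.366]
tool_rot: [0.991, 0.134, -0.002, 0.0]
wrist_force: [-0.5, 0.7, -0.9]
finger_gap: 0.032
```

send_rows(rows=[0,0,0,0.138,-1,0,0,0,0.138,-1,0,0,0,0.138,-1])

```text
time: 18.0
tool_pos: [0.553, 0.0374, 0.367]
tool_rot: [0.997, 0.071, -0.002, -0.0]
wrist_force: [-0.4, 0.4, -1.1]
finger_gap: 0.0314
```

```bash
python3 -c "
from h import *
settle();state();go(552.5,37,276,8)"
```

```text
t 18.2 pos [0.5532 0.0377 0.3683] gap 0.0317 F [ 1.3 -1.  -1.1]
x [ 0.99   0.141 -0.001] y [ 0.141 -0.99  -0.   ] z [-0.001  0.    -1.   ] q [-0.06  0.27  1.61  0.    1.27 -0.2 ]
shift [-0.0007  0.0006  0.0923] spin 0.002 rows>= 1.8 0.0
```

send_rows(rows=[-0.001,0.001,0.03,0,-1,-0.001,0.001,0.05,0,-1,-0.001,0.001,0.07,0,-1,-0.001,0.001,0.08,0,-1,-0.001,0.001,0.087,0,-1,-0.001,0.001,0.091,0,-1,-0.001,0.001,0.091,0,-1,-0.001,0.001,0.091,0,-1])

```text
time: 19.0
tool_pos: [0.5529, 0.0362, 0.2784]
tool_rot: [0.998, 0.07, 0.001, 0.0]
wrist_force: [0.5, -0.4, -1.3]
finger_gap: 0.0316
```

```bash
python3 -c "
from h import *
settle(3);state();go(552.5,37,273,8)"
```

```text
t 19.15 pos [0.5528 0.0362 0.2783] gap 0.0313 F [-1.1  0.1 -0.7]
x [0.99  0.14  0.001] y [ 0.14 -0.99  0.  ] z [ 0.001 -0.    -1.   ] q [-0.06  0.34  1.74  0.    1.05 -0.2 ]
shift [-0.0002 -0.0008  0.0053] spin 0.0 rows>= 0.1 0.0
```

send_rows(rows=[0,0,0.002,0,-1,0,0,0.004,0,-1,0,0,0.005,0,-1,0,0,0.005,0,-0.15,0,0,0.005,0,-0.15,0,0,0.005,0,-0.15,0,0,0.005,0,-0.1])

```text
time: 19.85
tool_pos: [0.5525, 0.0362, 0.2723]
tool_rot: [0.998, 0.07, -0.0, -0.0]
wrist_force: [0.0, 1.2, -0.2]
finger_gap: 0.0417
```

send_rows(rows=[0,0,0,0,-0.1,0,0,-0.03,0,-0.1,0,0,-0.07,0,-0.1,0,0,-0.11,0,0.5,0,0,-0.12,0,0.5])

```text
time: 20.35
tool_pos: [0.5536, 0.0362, 0.3971]
tool_rot: [0.998, 0.07, 0.004, 0.0]
wrist_force: [0.4, -0.4, -1.8]
finger_gap: 0.0551
```

```bash
python3 - <<'E'
from meas import *
settle(2);state();go(434.5,402,390,96)
E
```

```text
br px [481. 167.] n 193 cen mm [ 641.6 -696. ] mean [ 648.3 -695.7] size [26.9 96.4] ang 8.9
br px [145. 225.] n 300 cen mm [434.4 402.2] mean [434.1 402.2] size [ 29.8 106.8] ang 6.0
br px [500. 222.] n 149 cen mm [ 466.1 -746.6] mean [ 467.8 -751.2] size [34.1 58.6] ang 98.3
dk px [228. 108.] n 202 cen mm [828.7 138.6] mean [831.4 146.3] size [ 13.8 429.1] ang 91.1
dk px [503. 294.] n 214 cen mm [ 236.3 -757.1] mean [ 236.3 -755. ] size [34.6 82. ] ang 91.2
t 20.5 pos [0.5523 0.0362 0.3923] gap 0.0671 F [-0.1  0.7 -0.2]
x [0.99 0.14 0.  ] y [ 0.14 -0.99 -0.  ] z [-0.  0. -1.] q [-0.06  0.25  1.57  0.    1.32 -0.2 ]
shift [-0.0656 -0.3786  0.0024] spin -1.536 rows>= 7.7 10.2
```

send_rows(rows=[-0.007,-0.04,0,-0.148,0.5,-0.015,-0.085,0,-0.296,0.5,-0.022,-0.13,0,-0.444,0.5,-0.03,-0.17,0,-0.592,0.5,-0.037,-0.215,0,-0.74,0.5,-0.045,-0.26,0,-0.888,0.5,-0.053,-0.305,0,-1.036,0.5,-0.06,-0.345,0,-1.184,0.5])

```text
time: 21.3
tool_pos: [0.4435, 0.3711, 0.3898]
tool_rot: [0.787, 0.617, -0.002, -0.0]
wrist_force: [0.7, 0.4, 0.0]
finger_gap: 0.0704
```

```bash
python3 - <<'E'
from h import *
settle(2);state();go(434.5,402,300,96)
E
```

```text
t 21.4 pos [0.4428 0.3731 0.3896] gap 0.0706 F [ 0.3  0.2 -0.2]
x [ 0.238  0.971 -0.002] y [ 0.971 -0.238 -0.005] z [-0.005 -0.    -1.   ] q [ 0.58  0.29  1.52  0.    1.33 -0.75]
shift [ 0.0262 -0.0145  0.0897] spin -0.345 rows>= 1.9 2.3
```

send_rows(rows=[0.02,-0.014,0.0,-0.14,0.5,0.026,-0.014,0.03,-0.28,0.5,0.026,-0.014,0.06,-0.345,0.5,0.026,-0.014,0.1,-0.345,0.5,0.026,-0.014,0.1,-0.345,0.5])

```text
time: 21.9
tool_pos: [0.4356, 0.3957, 0.2858]
tool_rot: [0.672, 0.74, -0.008, -0.001]
wrist_force: [-0.8, -0.5, 0.4]
finger_gap: 0.0705
```

```bash
python3 - <<'E'
from h import *
settle(4);state();go(434.5,402,208,96)
E
```

```text
t 22.1 pos [0.4385 0.3981 0.294 ] gap 0.0706 F [0.4 0.6 0.8]
x [-0.097  0.995  0.001] y [0.995 0.097 0.002] z [ 0.002  0.001 -1.   ] q [ 0.62  0.38  1.64 -0.    1.12 -1.05]
shift [ 0.0042 -0.0038  0.086 ] spin -0.007 rows>= 1.7 0.0
```

send_rows(rows=[0.004,-0.004,0.04,-0.007,0.5,0.004,-0.004,0.07,-0.007,0.5,0.004,-0.004,0.086,-0.007,0.5,0.004,-0.004,0.086,-0.007,0.5,0.004,-0.004,0.086,-0.007,0.5,0.004,-0.004,0.086,-0.007,-1,0.004,-0.004,0.086,-0.007,-1,0.004,-0.004,0.086,-0.007,-1], force=40)

```text
time: 22.9
tool_pos: [0.4337, 0.4019, 0.2078]
tool_rot: [0.669, 0.743, 0.001, 0.0]
wrist_force: [-0.1, 0.6, -0.1]
finger_gap: 0.05
```

send_rows(rows=[0,0,0,0,-1,0,0,0,0,-1,0,0,-0.03,0,-1,0,0,-0.07,0,-1,0,0,-0.12,0,-1,0,0,-0.16,0,-1,0,0,-0.16,0,-1])

```text
time: 23.6
tool_pos: [0.4345, 0.4026, 0.3731]
tool_rot: [0.669, 0.743, 0.006, 0.001]
wrist_force: [0.6, 0.4, -0.7]
finger_gap: 0.032
```

```bash
python3 -c "
from h import *
settle();state();go(495,29,365,8)"
```

```text
t 23.8 pos [0.4328 0.4013 0.3649] gap 0.0319 F [-0.4 -0.7 -1.8]
x [-0.105  0.994 -0.002] y [ 0.994  0.105 -0.003] z [-0.003 -0.002 -1.   ] q [ 0.63  0.32  1.54  0.    1.29 -1.05]
shift [-0.3767  0.0228  0.0004] spin 1.536 rows>= 7.5 10.2
```

send_rows(rows=[-0.03,0.002,0,0.148,-1,-0.07,0.004,0,0.296,-1,-0.115,0.007,0,0.444,-1,-0.16,0.01,0,0.592,-1,-0.205,0.012,0,0.74,-1,-0.25,0.015,0,0.888,-1,-0.295,0.018,0,1.036,-1,-0.335,0.02,0,1.184,-1], force=60)

```text
time: 24.6
tool_pos: [0.488, 0.0686, 0.3645]
tool_rot: [0.971, 0.24, -0.002, -0.0]
wrist_force: [0.6, 0.2, -0.3]
finger_gap: 0.0316
```

```bash
python3 -c "
from h import *
settle(2);state();go(495,29,365,8)"
```

```text
t 24.7 pos [0.4887 0.0667 0.3645] gap 0.0316 F [-0.2 -0.  -0.7]
x [ 0.885  0.466 -0.004] y [ 0.466 -0.885  0.   ] z [-0.004 -0.002 -1.   ] q [-0.    0.18  1.74 -0.    1.23 -0.49]
shift [-0.012   0.0363 -0.0004] spin 0.345 rows>= 0.8 2.3
```

send_rows(rows=[-0.012,0.036,0,0.14,-1,-0.012,0.036,0,0.28,-1,-0.012,0.036,0,0.345,-1,-0.012,0.036,0,0.345,-1,-0.012,0.036,0.03,0.345,-1,-0.012,0.036,0.03,0.345,-1])

```text
time: 25.3
tool_pos: [0.4931, 0.034, 0.3331]
tool_rot: [0.997, 0.075, -0.004, -0.001]
wrist_force: [-0.9, -0.7, -0.8]
finger_gap: 0.0315
```

```bash
python3 -c "
from h import *
settle(3);state();go(495,29,276,8)"
```

```text
t 25.45 pos [0.4949 0.0337 0.3367] gap 0.0315 F [-0.1  0.4 -0.9]
x [ 0.989  0.148 -0.001] y [ 0.148 -0.989 -0.   ] z [-0.001  0.    -1.   ] q [-0.07  0.21  1.78  0.    1.16 -0.22]
shift [-0.0006  0.0047  0.0607] spin 0.009 rows>= 1.2 0.1
```

send_rows(rows=[0,0.005,0.01,0.009,-1,0,0.005,0.03,0.009,-1,0,0.005,0.045,0.009,-1,0,0.005,0.055,0.009,-1,0,0.005,0.06,0.009,-1,0,0.005,0.06,0.009,-1])

```text
time: 26.05
tool_pos: [0.4956, 0.0282, 0.2763]
tool_rot: [0.998, 0.069, -0.0, -0.0]
wrist_force: [-0.6, -0.4, 0.2]
finger_gap: 0.0316
```

```bash
python3 -c "
from h import *
settle(3);state();go(495,29,273,8)"
```

```text
t 26.2 pos [0.496  0.0283 0.2773] gap 0.0312 F [-0.2  0.  -1.4]
x [0.99  0.138 0.002] y [ 0.138 -0.99   0.   ] z [ 0.002 -0.    -1.   ] q [-0.08  0.27  1.86  0.    1.01 -0.22]
shift [-0.0009 -0.0009  0.0043] spin -0.002 rows>= 0.1 0.0
```

send_rows(rows=[-0.001,0,0.002,0,-1,-0.001,0,0.004,0,-1,-0.001,0,0.005,0,-1,-0.001,0,0.005,0,-0.15,-0.001,0,0.005,0,-0.15,-0.001,0,0.005,0,-0.15,-0.001,0,0.005,0,-0.1])

```text
time: 26.9
tool_pos: [0.4946, 0.0282, 0.2714]
tool_rot: [0.998, 0.069, -0.0, -0.0]
wrist_force: [0.6, -0.2, -0.6]
finger_gap: 0.0417
```

send_rows(rows=[0,0,0,0,-0.1,0,0,-0.03,0,-0.1,0,0,-0.07,0,-0.1,0,0,-0.11,0,0,0,0,-0.12,0,0])

```text
time: 27.4
tool_pos: [0.4957, 0.0281, 0.3958]
tool_rot: [0.998, 0.069, 0.004, 0.001]
wrist_force: [-0.1, -0.6, -0.3]
finger_gap: 0.047
```

```bash
python3 -c "
from h import *
settle(2);state();go(496.5,-355,390,89)"
```

```text
t 27.5 pos [0.4949 0.0281 0.3931] gap 0.0465 F [-0.1  0.3 -0. ]
x [0.99  0.138 0.004] y [ 0.138 -0.99   0.001] z [ 0.004 -0.    -1.   ] q [-0.08  0.16  1.69  0.    1.29 -0.22]
shift [-0.0512  0.3797  0.0032] spin -1.415 rows>= 7.7 9.4
```

send_rows(rows=[-0.006,0.045,0,-0.148,0,-0.012,0.09,0,-0.296,0,-0.019,0.14,0,-0.444,0,-0.025,0.19,0,-0.592,0,-0.032,0.24,0,-0.74,0,-0.039,0.29,0,-0.888,0,-0.045,0.335,0,-1.036,0,-0.051,0.38,0,-1.184,0])

```text
time: 28.3
tool_pos: [0.4956, -0.3427, 0.3888]
tool_rot: [0.806, 0.591, -0.0, -0.002]
wrist_force: [1.2, 1.2, -0.7]
finger_gap: 0.047
```

send_rows(rows=[0,0,0,-0.14,0,0,0,0.02,-0.231,0,0,0,0.06,-0.231,0,0,0,0.1,-0.231,0,0,0,0.1,-0.231,0])

```text
time: 28.8
tool_pos: [0.4938, -0.3392, 0.284]
tool_rot: [0.735, 0.678, -0.001, -0.008]
wrist_force: [-0.4, 0.5, -0.6]
finger_gap: 0.0472
```

```bash
python3 - <<'E'
from h import *
settle(3);state();go(496.5,-355,216,89)
s=snapshot('top');o=[cv2.resize(s['color'][125:260,130:420],None,fx=2,fy=2,interpolation=cv2.INTER_CUBIC)]
s=snapshot('side');o.append(cv2.resize(s['color'][180:315,150:440],None,fx=2,fy=2,interpolation=cv2.INTER_CUBIC))
cv2.imwrite('pics/c7.png',np.vstack(o))
E
```

```text
t 28.95 pos [ 0.4966 -0.3414  0.2918] gap 0.0472 F [-0.3 -0.5  0.2]
x [0.08  0.997 0.   ] y [ 0.997 -0.08  -0.   ] z [-0.  0. -1.] q [-0.72  0.4   1.61  0.    1.13 -2.21]
shift [-0.0136  0.001   0.0758] spin -0.063 rows>= 1.5 0.4
```

View pics/c7.png

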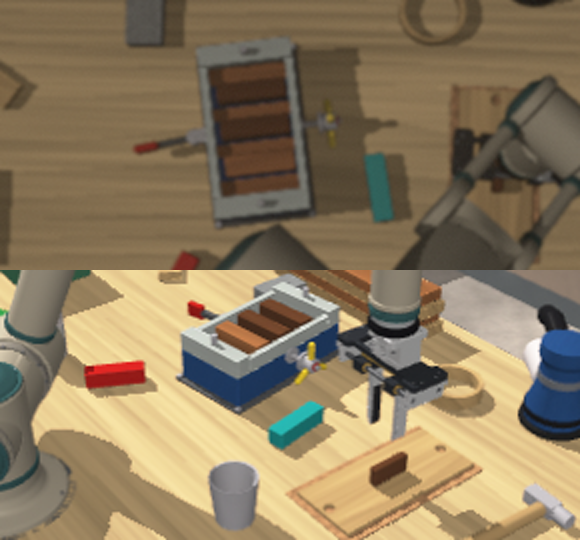

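All three blanks are in their bays, and the cover is on the mat with its bar at (388,468). I'll re-grip it at exactly the release pose, so that the pick-up pose puts it back over the pins.

send_rows(rows=[-0.0136,0.001,0.02,-0.063,0,-0.0136,0.001,0.05,-0.063,0,-0.0136,0.001,0.065,-0.063,0,-0.0136,0.001,0.073,-0.063,0,-0.0136,0.001,0.075,-0.063,0,-0.0136,0.001,0.075,-0.063,0])

```text
time: 29.65
tool_pos: [0.4967, -0.3551, 0.2178]
tool_rot: [0.713, 0.701, 0.0, 0.001]
wrist_force: [-1.0, -0.7, 0.7]
finger_gap: 0.0471
```

```bash
python3 -c "
from h import *
settle(3);state();go(496.7,-354.8,216,89)"
```

```text
t 29.8 pos [ 0.4966 -0.355   0.2179] gap 0.0473 F [0.6 0.2 0.9]
x [ 0.017  1.    -0.002] y [ 1.    -0.017  0.002] z [ 0.002 -0.002 -1.   ] q [-0.73  0.48  1.69  0.    0.97 -2.29]
shift [0.0002 0.     0.0019] spin 0.0 rows>= 0.0 0.0
```

send_rows(rows=[0,0,0.002,0,0,0,0,0.002,0,-1,0,0,0.002,0,-1,0,0,0.002,0,-1,0,0,0.002,0,-1,0,0,0.002,0,-1], force=60)

```text
time: 30.4
tool_pos: [0.4962, -0.3548, 0.2146]
tool_rot: [0.713, 0.701, 0.0, -0.0]
wrist_force: [0.7, 0.1, 0.8]
finger_gap: 0.0156
```

send_rows(rows=[0,0,-0.02,0,-1,0,0,-0.05,0,-1,0,0,-0.09,0,-1,0,0,-0.13,0,-1,0,0,-0.17,0,-1,0,0,-0.2,0,-1,0,0,-0.2,0,-1])

```text
time: 31.1
tool_pos: [0.4968, -0.3553, 0.4192]
tool_rot: [0.713, 0.701, 0.0, 0.005]
wrist_force: [0.3, -0.6, -2.1]
finger_gap: 0.0153
```

```bash
python3 -c "
from h import *
settle(3);state();go(550.8,40.5,400,98)"
```

```text
t 31.25 pos [ 0.4958 -0.3544  0.4127] gap 0.0159 F [ 0.7  0.6 -4.1]
x [0.017 1.    0.002] y [ 1.    -0.017 -0.003] z [-0.003  0.002 -1.   ] q [-0.73  0.32  1.41  0.    1.41 -2.29]
shift [0.3957 0.0482 0.0135] spin -0.157 rows>= 8.0 1.0
```

send_rows(rows=[0.04,0.005,0,-0.05,-1,0.08,0.01,0,-0.1,-1,0.12,0.015,0,-0.157,-1,0.17,0.021,0,-0.157,-1,0.22,0.027,0,-0.157,-1,0.27,0.033,0,-0.157,-1,0.31,0.038,0,-0.157,-1,0.35,0.043,0,-0.157,-1])

```text
time: 32.05
tool_pos: [0.5446, -0.0035, 0.4119]
tool_rot: [0.656, 0.755, -0.001, -0.002]
wrist_force: [-0.2, 0.1, -2.0]
finger_gap: 0.0153
```

send_rows(rows=[0.03,-0.001,0,0,-1,0.042,-0.001,0,0,-1,0.042,-0.001,0.02,0,-1,0.042,-0.001,0.04,0,-1,0.042,-0.001,0.05,0,-1])

```text
time: 32.55
tool_pos: [0.5375, 0.0354, 0.3615]
tool_rot: [0.656, 0.755, -0.002, -0.002]
wrist_force: [-1.0, -0.3, -2.6]
finger_gap: 0.0154
```

```bash
python3 -c "
from h import *
settle(4);o=state();go(550.8,40.5,340,98);print(o['tool_rot'])"
```

```text
t 32.75 pos [0.5387 0.0353 0.3644] gap 0.0157 F [ 0.7  0.6 -1.9]
x [-0.138  0.99  -0.   ] y [ 0.99   0.138 -0.001] z [-0.001 -0.    -1.   ] q [-0.06  0.25  1.65 -0.    1.25 -1.77]
shift [0.0035 0.0128 0.0244] spin -0.001 rows>= 0.6 0.0
[ 6.56339913e-01  7.54465258e-01 -2.46169998e-04 -1.77891230e-04]
```

send_rows(rows=[0.0035,0.0128,0.0,0,-1,0.0035,0.0128,0.01,0,-1,0.0035,0.0128,0.02,0,-1,0.0035,0.0128,0.026,0,-1,0.0035,0.0128,0.026,0,-1])

```text
time: 33.25
tool_pos: [0.55, 0.0412, 0.3372]
tool_rot: [0.656, 0.755, -0.001, -0.001]
wrist_force: [-0.3, -0.6, -3.0]
finger_gap: 0.0155
```

```bash
python3 - <<'E'
from h import *
settle(4);o=state();go(550.8,40.5,314,98)
s=snapshot('side');c=proj(s,[.55,.04,.1])[0].astype(int);x,y=c[0]-65,c[1]-50;cv2.imwrite('pics/c8.png',cv2.resize(s['color'][y:y+100,x:x+130],None,fx=5,fy=5,interpolation=cv2.INTER_CUBIC))
E
```

```text
t 33.45 pos [0.5507 0.0411 0.339 ] gap 0.0157 F [ 0.5 -1.  -2.5]
x [-0.139  0.99  -0.   ] y [0.99  0.139 0.001] z [ 0.001  0.    -1.   ] q [-0.05  0.29  1.66  0.    1.19 -1.76]
shift [-0.0006 -0.      0.025 ] spin 0.0 rows>= 0.5 0.0
```

View pics/c8.png

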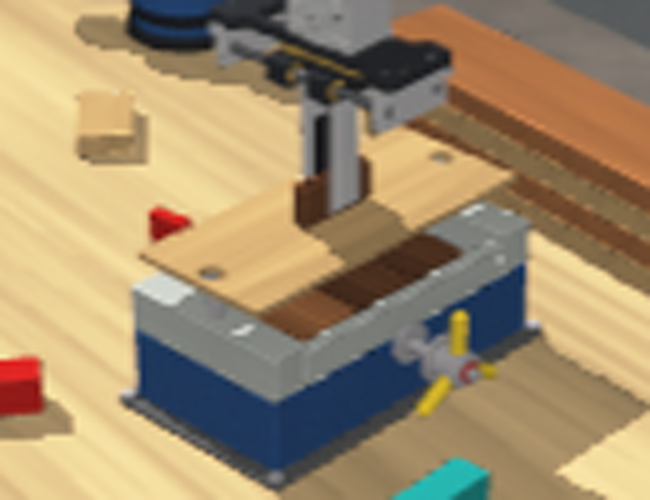

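The plate hovers over the pins and is aligned. I'll lower slowly and watch the force.

send_rows(rows=[-0.0005,0,0.004,0,-1,-0.0005,0,0.008,0,-1,-0.0005,0,0.012,0,-1,-0.0005,0,0.015,0,-1,-0.0005,0,0.015,0,-1])

```text
time: 34.0
tool_pos: [0.5505, 0.0406, 0.323]
tool_rot: [0.656, 0.755, -0.0, -0.001]
wrist_force: [0.2, -0.6, -2.4]
finger_gap: 0.0153
```

```bash
python3 -c "
from h import *
settle(3);o=state();go(550.7,40.5,313,98)"
```

```text
t 34.15 pos [0.5508 0.0406 0.3237] gap 0.0156 F [-0.4 -0.2 -2.2]
x [-0.139  0.99   0.   ] y [0.99  0.139 0.   ] z [ 0.  0. -1.] q [-0.05  0.3   1.68  0.    1.16 -1.76]
shift [-0.0001 -0.0001  0.0107] spin 0.0 rows>= 0.2 0.0
```

Underside at about 0.112, below the pin tops, with no force. Continuing.

send_rows(rows=[0,0,0.003,0,-1,0,0,0.006,0,-1,0,0,0.009,0,-1,0,0,0.011,0,-1,0,0,0.012,0,-1,0,0,0.012,0,-1])

```text
time: 34.75
tool_pos: [0.5505, 0.0406, 0.3126]
tool_rot: [0.656, 0.755, 0.0, 0.0]
wrist_force: [-1.5, -0.9, 4.6]
finger_gap: 0.0153
```

send_rows(rows=[0,0,0,0,-0.4,0,0,0,0,-0.2,0,0,0,0,-0.1,0,0,0,0,-0.1,0,0,-0.03,0,-0.1,0,0,-0.07,0,-0.1,0,0,-0.11,0,-0.1,0,0,-0.13,0,-0.1])

```text
time: 35.55
tool_pos: [0.5512, 0.0406, 0.4453]
tool_rot: [0.656, 0.755, 0.002, 0.002]
wrist_force: [0.2, 0.2, -0.3]
finger_gap: 0.0421
```

```bash
python3 - <<'E'
from h import *
settle(2);o=state()
s=snapshot('side');np.save('pics/side9.npy',s,allow_pickle=True);c=proj(s,[.55,.04,.1])[0].astype(int);x,y=c[0]-65,c[1]-50;cv2.imwrite('pics/c9.png',cv2.resize(s['color'][y:y+100,x:x+130],None,fx=6,fy=6,interpolation=cv2.INTER_CUBIC));print(x,y)
E
```

```text
t 35.65 pos [0.5514 0.0406 0.445 ] gap 0.0421 F [ 0.5  0.4 -0.1]
x [-0.139  0.99  -0.001] y [0.99  0.139 0.007] z [ 0.007 -0.    -1.   ] q [-0.05  0.22  1.48  0.    1.43 -1.76]
214 154
```

View pics/c9.png

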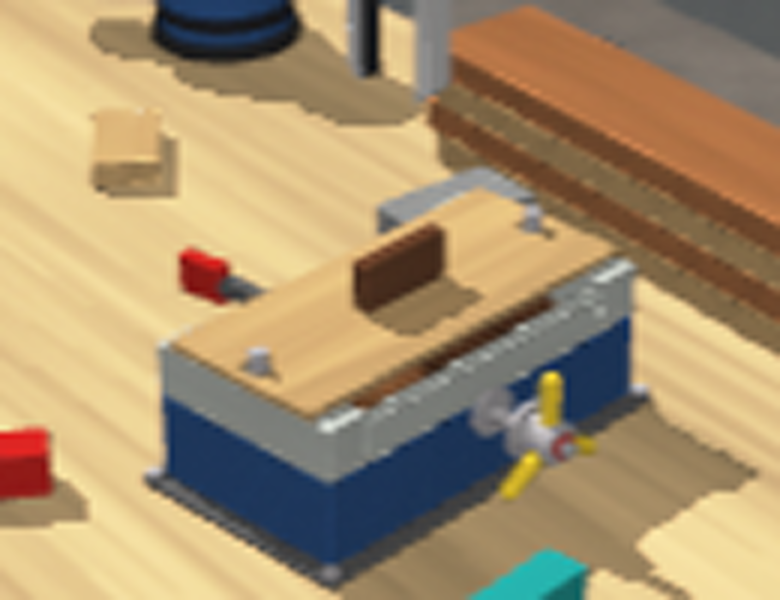

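The cover is seated on both pins, with the pins showing at (258,360) and (532,217). The nut's arms are at the top, lower left and right. I'll triangulate the nut.

```bash
python3 - <<'E'
from h import *
S=np.load('pics/side9.npy',allow_pickle=True).item();T=np.load('pics/topm.npy',allow_pickle=True).item()
sp=lambda u:np.array(u)/6+[214,154]; cr=lambda u:np.array(u)/2.7+[130,125]
def tri(a,b):
    o1,d1=rays(T,[a]);o2,d2=rays(S,[b]);d1=d1[0];d2=d2[0]
    k=np.linalg.lstsq(np.c_[d1,-d2],o2-o1,rcond=None)[0];p=o1+k[0]*d1;q=o2+k[1]*d2
    print(np.round((p+q)*500,1),'gap',round(np.linalg.norm(p-q)*1000,1));return (p+q)/2
C=np.array([.5518,.0375]);a=np.radians(8);ex=np.array([np.cos(a),np.sin(a)]);ey=np.array([-ex[1],ex[0]])
def cra(p): d=p[:2]-C;print('  cradle',np.round([d@ex*1000,d@ey*1000,p[2]*1000],1))
for a_,b_ in(((445,158),(551,378)),((442,137),(588,443)),((448,194),(510,493)),((352,272),(258,356)),((330,67),(532,215))):
    cra(tri(cr(a_),sp(b_)))
# model projection for hub y candidates: arm tips at nut=0
for hy in(-120,-126,-132):
    P=[]
    for d in(None,100,220,340):
        r=0 if d is None else 42
        q=C+ex*r/1000*np.cos(np.radians(d or 0))+ey*hy/1000
        P.append([*q,.055+r/1000*np.sin(np.radians(d or 0))])
    print(hy,'side',np.round((proj(S,P)-[214,154])*6).tolist(),'top',np.round((proj(T,P)-[130,125])*2.7).tolist())
E
```

```text
[569.5 -82.1  96. ] gap 2.5
  cradle [   0.9 -120.9   96. ]
[604.  -79.   35.3] gap 1.4
  cradle [  35.4 -122.7   35.3]
[535.4 -87.6  32. ] gap 1.5
  cradle [ -33.6 -121.6   32. ]
[433.7  21.5 113.5] gap 1.2
  cradle [-119.1    0.6  113.5]
[669.3  52.9 114.7] gap 1.2
  cradle [118.5  -1.1 114.7]
-120 side [[545.0, 437.0], [538.0, 383.0], [508.0, 497.0], [588.0, 431.0]] top [[444.0, 163.0], [446.0, 164.0], [447.0, 193.0], [440.0, 133.0]]
-126 side [[553.0, 441.0], [546.0, 386.0], [516.0, 501.0], [596.0, 435.0]] top [[449.0, 163.0], [451.0, 164.0], [452.0, 192.0], [445.0, 132.0]]
-132 side [[560.0, 445.0], [554.0, 390.0], [523.0, 504.0], [603.0, 439.0]] top [[454.0, 162.0], [456.0, 163.0], [457.0, 192.0], [450.0, 132.0]]
```

```bash
cat >> h.py <<'E'
C=np.array([.5518,.0375]);_a=np.radians(8);ex=np.array([np.cos(_a),np.sin(_a)]);ey=np.array([-ex[1],ex[0]])
def cgo(pts,jaw=98):
    "cradle x,y and fingertip z, mm"
    for x,y,z in pts:
        w=C*1000+ex*x+ey*y;go(w[0],w[1],z+199,jaw)
def cwhere():
    o=manip.get_obs();p=np.array(o['tool_pos']);d=(p[:2]-C)*1000;F=np.array(o['wrist_force'])
    print('t',round(o['time'],2),'cradle finger',np.round([d@ex,d@ey,p[2]*1000-199],1),'F cradle',np.round([F[:2]@ex,F[:2]@ey,F[2]],1),'T',np.round(o['torque'],2))
def nutpath(th):
    out=[]
    for t in th:
        t=np.radians(t)
        if t>=0: xe=33*np.cos(t)-6*np.sin(t);out.append((xe-8,55+33*np.sin(t)+6*np.cos(t)))
        else: out.append((27,55+19*np.tan(t)+6/np.cos(t)))
    return np.round(out,1)
E
python3 - <<'E'
from h import *
cwhere();cgo([(-25,-119.5,125)])
print(nutpath(range(110,-30,-10)).tolist())
E
```

```text
t 35.7 cradle finger [ -0.5   3.2 243.6] F cradle [-0.1  0.4 -0.3] T [0.06 0.   0.03]
shift [-0.1227 -0.0249  0.1186] spin 0.0 rows>= 3.4 0.0
[[-24.9, 84.0], [-19.6, 86.5], [-14.0, 88.0], [-8.2, 88.5], [-2.4, 88.1], [3.3, 86.6], [8.6, 84.1], [13.4, 80.8], [17.6, 76.7], [21.0, 71.9], [23.5, 66.6], [25.0, 61.0], [27.0, 57.7], [27.0, 54.5]]
```

send_rows(rows=[-0.04,-0.01,0,0,-1,-0.08,-0.018,0,0,-1,-0.123,-0.025,0.02,0,-1,-0.123,-0.025,0.06,0,-1,-0.123,-0.025,0.1,0,-1,-0.123,-0.025,0.118,0,-1,-0.123,-0.025,0.118,0,-1,-0.123,-0.025,0.118,0,-1])

```text
time: 36.5
tool_pos: [0.5429, -0.0846, 0.3225]
tool_rot: [0.656, 0.755, -0.0, -0.001]
wrist_force: [-0.6, 0.0, -0.0]
finger_gap: 0.0004
```

```bash
python3 - <<'E'
from h import *
settle(4);cwhere();state();cgo([(-25,-119.5,84)])
s=snapshot('side');cv2.imwrite('pics/c10.png',cv2.resize(s['color'][154:254,244:344],None,fx=6,fy=6,interpolation=cv2.INTER_CUBIC))
E
```

```text
t 36.7 cradle finger [ -25.2 -119.7  125.9] F cradle [ 0.4 -0.4  0.6] T [0.11 0.03 0.02]
t 36.7 pos [ 0.5435 -0.0846  0.3249] gap 0.0003 F [ 0.5 -0.3  0.6]
x [-0.14   0.99  -0.001] y [0.99  0.14  0.002] z [ 0.003 -0.001 -1.   ] q [-0.28  0.29  1.69  0.    1.16 -1.99]
shift [0.0003 0.0001 0.0419] spin 0.0 rows>= 0.8 0.0
```

View pics/c10.png

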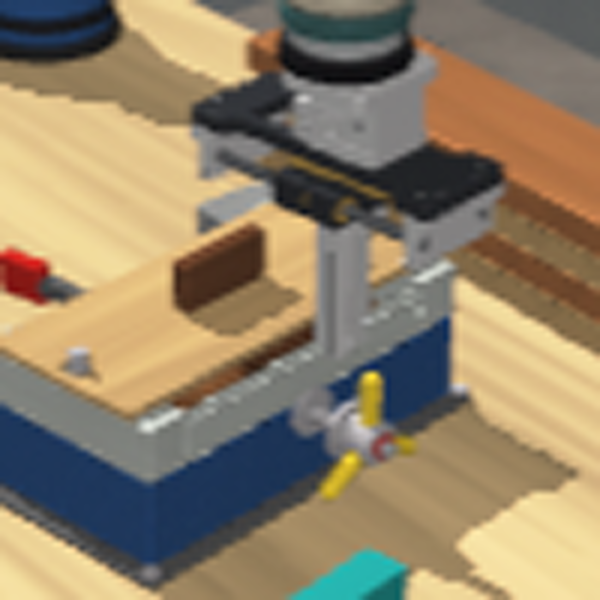

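send_rows(rows=[0,0,0.03,0,-1,0,0,0.042,0,-1,0,0,0.042,0,-1,0,0.005,0.04,0,-1,0,0.011,0.038,0,-1,0,0.017,0.0375,0,-1,0,0.023,0.038,0,-1,0,0.028,0.039,0,-1])

```text
time: 37.55
tool_pos: [0.5695, -0.0807, 0.2857]
tool_rot: [0.656, 0.755, -0.002, -0.002]
wrist_force: [-7.8, -0.3, 5.3]
finger_gap: 0.0003
```

```bash
python3 - <<'E'
from h import *
cwhere();settle(2);cwhere()
E
```

```text
t 37.55 cradle finger [   1.1 -119.5   86.7] F cradle [-7.7  0.8  5.3] T [-0.03  1.42 -0.1 ]
t 37.65 cradle finger [   1.7 -119.5   86.5] F cradle [-5.9  0.8  5.1] T [ 0.01  1.07 -0.03]
```

send_rows(rows=[0,0.006,0.003,0,-1,0,0.011,0.006,0,-1,0.001,0.015,0.01,0,-1,0.001,0.018,0.015,0,-1,0.001,0.021,0.02,0,-1,0.001,0.022,0.026,0,-1,0.002,0.024,0.03,0,-1,0.002,0.024,0.033,0,-1])

```text
time: 38.45
tool_pos: [0.5942, -0.0747, 0.2544]
tool_rot: [0.656, 0.755, 0.0, -0.001]
wrist_force: [-6.1, 2.2, 15.9]
finger_gap: 0.0006
```

```bash
python3 - <<'E'
from h import *
cwhere();settle(2);cwhere()
s=snapshot('side');cv2.imwrite('pics/c11.png',cv2.resize(s['color'][174:254,254:334],None,fx=6,fy=6,interpolation=cv2.INTER_CUBIC))
E
```

```text
t 38.45 cradle finger [  26.3 -117.    55.4] F cradle [-5.8  3.  15.9] T [ 0.59  1.35 -0.01]
t 38.55 cradle finger [  26.6 -117.1   55.2] F cradle [-3.   3.1  8.5] T [ 0.43  0.78 -0.03]
```

View pics/c11.png

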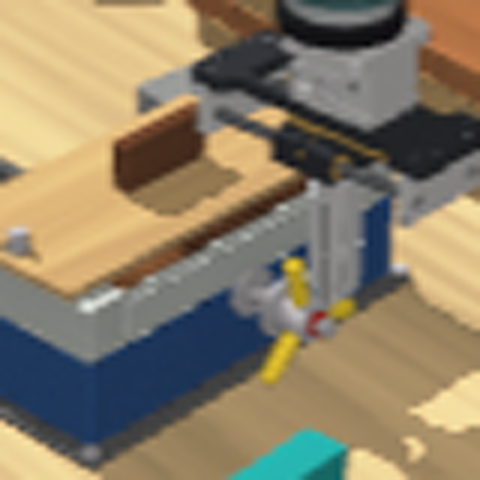

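Stroke 1 is done: the driven arm is at the right under the finger, and the next arm is up at (295,275). I'll raise and come round behind it.

send_rows(rows=[0,0,-0.03,0,-1,0,0,-0.071,0,-1,0,0,-0.071,0,-1,0.002,-0.03,-0.071,0,-1,0.003,-0.063,-0.071,0,-1,0.003,-0.063,-0.071,0,-1,0.003,-0.063,-0.04,0,-1,0.003,-0.063,-0.03,0,-1])

```text
time: 39.4
tool_pos: [0.5315, -0.0811, 0.2803]
tool_rot: [0.656, 0.755, -0.0, -0.001]
wrist_force: [-0.7, 1.0, -0.2]
finger_gap: 0.0004
```

```bash
python3 - <<'E'
from h import *
cwhere();settle(4);cwhere()
E
```

```text
t 39.4 cradle finger [ -36.6 -114.6   81.3] F cradle [-0.6  1.1 -0.2] T [0.04 0.08 0.  ]
t 39.6 cradle finger [ -35.8 -114.9   82.9] F cradle [-0.8 -0.5  0.3] T [ 0.03 -0.07 -0.02]
```

send_rows(rows=[0,0.006,0,0,-1,0,0.011,-0.001,0,-1,0,0.016,-0.0035,0,-1,0,0.022,-0.005,0,-1,0,0.028,-0.0055,0,-1,0,0.0335,-0.005,0,-1,0,0.039,-0.0035,0,-1,0,0.0445,-0.001,0,-1])

```text
time: 40.4
tool_pos: [0.5743, -0.0746, 0.2836]
tool_rot: [0.656, 0.755, -0.001, -0.002]
wrist_force: [-6.6, 1.4, 6.5]
finger_gap: 0.0006
```

```bash
python3 - <<'E'
from h import *
cwhere();settle(2);cwhere()
E
```

```text
t 40.4 cradle finger [   6.7 -114.2   84.6] F cradle [-6.4  2.3  6.5] T [ 0.24  1.25 -0.03]
t 40.5 cradle finger [   7.4 -114.1   84.3] F cradle [-4.5  1.5  5.5] T [ 0.2   0.89 -0.01]
```

send_rows(rows=[0,0.005,0.003,0,-1,0,0.009,0.0075,0,-1,0.001,0.0125,0.012,0,-1,0.001,0.015,0.0175,0,-1,0.001,0.0165,0.023,0,-1,0.001,0.0185,0.027,0,-1,0.001,0.0185,0.029,0,-1,0.001,0.0185,0.031,0,-1])

```text
time: 41.3
tool_pos: [0.5934, -0.0701, 0.2542]
tool_rot: [0.656, 0.755, 0.001, -0.001]
wrist_force: [-6.5, 4.3, 15.4]
finger_gap: 0.0003
```

```bash
python3 - <<'E'
from h import *
cwhere();settle(2);cwhere()
E
```

```text
t 41.3 cradle finger [  26.3 -112.3   55.2] F cradle [-5.8  5.2 15.4] T [ 0.99  1.2  -0.05]
t 41.4 cradle finger [  26.5 -112.5   55.1] F cradle [-2.1  4.9  9.9] T [ 0.73  0.78 -0.05]
```

send_rows(rows=[0,0,0.001,0,-1,0,0,0.002,0,-1,0,0,0.003,0,-1])

```text
time: 41.7
tool_pos: [0.594, -0.0703, 0.2522]
tool_rot: [0.656, 0.755, 0.001, -0.0]
wrist_force: [-6.7, 4.4, 22.0]
finger_gap: 0.0002
```

```bash
python3 - <<'E'
from h import *
cwhere();settle(1);cwhere()
s=snapshot('side');cv2.imwrite('pics/c12.png',cv2.resize(s['color'][174:254,254:334],None,fx=6,fy=6,interpolation=cv2.INTER_CUBIC))
E
```

```text
t 41.7 cradle finger [  26.8 -112.6   53.2] F cradle [-6.   5.3 22. ] T [ 0.96  1.36 -0.06]
t 41.75 cradle finger [  26.8 -112.6   53.3] F cradle [-5.3  5.2 19. ] T [0.94 1.22 0.  ]
```

View pics/c12.png

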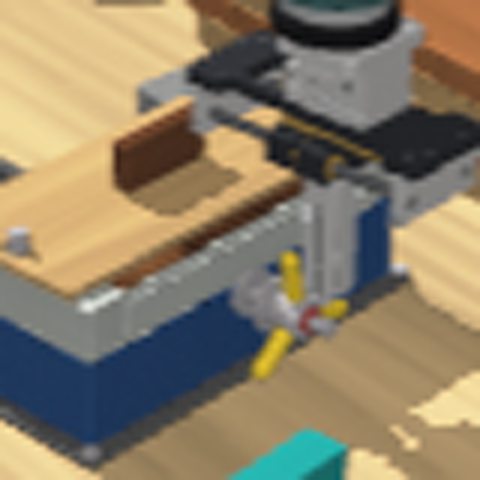

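send_rows(rows=[0,0,0.001,0,-1,0,0,0.002,0,-1,0,0,0.002,0,-1,0,0,0.002,0,-1])

```text
time: 42.2
tool_pos: [0.5939, -0.0702, 0.2519]
tool_rot: [0.656, 0.755, 0.002, 0.0]
wrist_force: [-7.3, 5.1, 26.8]
finger_gap: 0.0007
```

```bash
python3 - <<'E'
from h import *
cwhere();settle(1);cwhere()
E
```

```text
t 42.2 cradle finger [  26.7 -112.5   52.9] F cradle [-6.5  6.1 26.8] T [ 1.02  1.67 -0.04]
t 42.25 cradle finger [  26.7 -112.5   52.9] F cradle [-6.5  6.  25.9] T [ 1.    1.69 -0.04]
```

The nut is firm: another 2 mm of command moved it only 0.4 mm while the force rose to 27 N. I'll go up and over to the lever.

send_rows(rows=[0,0,-0.04,0,-1,0,0,-0.08,0,-1,0,0,-0.12,0,-1,0,0,-0.14,0,-1,0,0,-0.14,0,-1])

```text
time: 42.75
tool_pos: [0.595, -0.0715, 0.3911]
tool_rot: [0.656, 0.755, 0.002, 0.004]
wrist_force: [0.2, 0.1, 0.1]
finger_gap: 0.0003
```

send_rows(rows=[0.045,0.001,0,0,-1,0.09,0.001,0,0,-1,0.135,0.001,0,0,-1,0.18,0.001,0,0,-1,0.225,0.001,0,0,-1,0.265,0.001,0,0,-1,0.29,0.001,0,0,-1,0.29,0.001,0,0,-1])

```text
time: 43.55
tool_pos: [0.5535, 0.219, 0.3849]
tool_rot: [0.654, 0.756, -0.0, -0.001]
wrist_force: [-1.0, -0.3, -0.7]
finger_gap: 0.0006
```

```bash
python3 - <<'E'
from h import *
settle(4);cwhere();cgo([(28,178,45)])
s=snapshot('side');cv2.imwrite('pics/c13.png',cv2.resize(s['color'][144:264,200:360],None,fx=5,fy=5,interpolation=cv2.INTER_CUBIC))
for f in np.arange(0,1.7,.1):
    u=np.array([-np.sin(f),np.cos(f)]);n=np.array([np.cos(f),np.sin(f)])
    p=np.array([0,100])+78*u+(7+8*abs(n[0])+12.5*abs(n[1]))*n;print(round(f,1),np.round(p,1).tolist(),end=' ')
E
```

```text
t 43.75 cradle finger [ 27.4 175.4 186.9] F cradle [-0.4 -0.2  0.7] T [ 0.05 -0.02  0.03]
shift [0.0027 0.0008 0.1419] spin -0.001 rows>= 2.8 0.0
0.0 [15.0, 178.0] 0.1 [8.3, 179.2] 0.2 [1.5, 179.9] 0.3 [-5.5, 179.9] 0.4 [-12.7, 179.3] 0.5 [-19.8, 178.0] 0.6 [-27.0, 176.0] 0.7 [-34.1, 173.3] 0.8 [-40.9, 169.8] 0.9 [-47.6, 165.5] 1.0 [-53.8, 160.5] 1.1 [-59.6, 154.8] 1.2 [-64.9, 148.3] 1.3 [-69.5, 141.3] 1.4 [-73.4, 133.6] 1.5 [-76.4, 125.5] 1.6 [-78.5, 117.4]
```

View pics/c13.png

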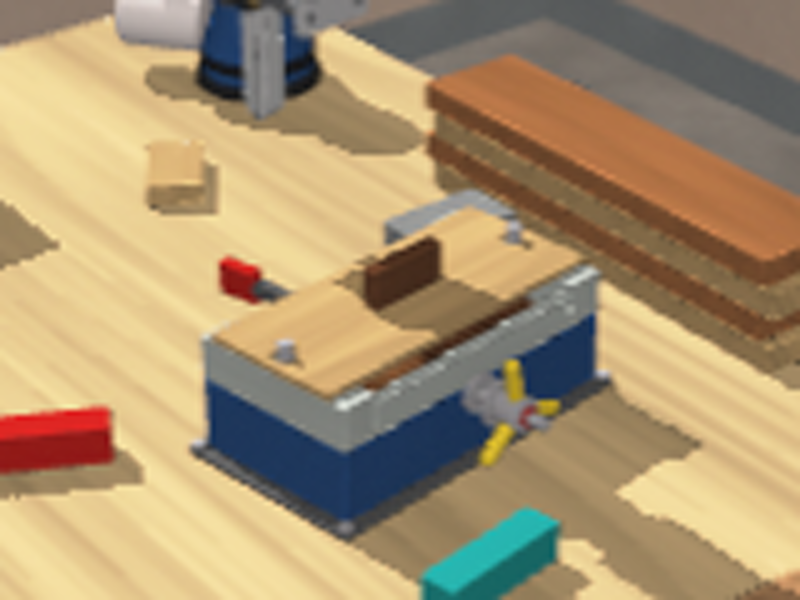

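The nut arms sit at about 100, 220 and 340 degrees and the lever still stands open. I'll lower the closed fingers on its +x side.

send_rows(rows=[0.002,0,0.04,0,-1,0.002,0,0.08,0,-1,0.002,0,0.12,0,-1,0.002,0,0.14,0,-1,0.002,0,0.141,0,-1,0.002,0,0.141,0,-1])

```text
time: 44.4
tool_pos: [0.5547, 0.217, 0.2459]
tool_rot: [0.657, 0.754, 0.0, 0.0]
wrist_force: [0.8, 0.1, -0.4]
finger_gap: 0.0006
```

```bash
python3 - <<'E'
from h import *
settle(3);cwhere()
E
```

```text
t 44.55 cradle finger [ 28.2 178.   48.5] F cradle [0.4 0.  0.1] T [ 0.07  0.05 -0.02]
```

send_rows(rows=[0.001,-0.02,0.002,0,-1,0.002,-0.0335,0.002,0,-1,0.001,-0.041,0.002,0,-1,0,-0.048,0.002,0,-1,-0.002,-0.055,0.002,0,-1,-0.005,-0.062,0.002,0,-1,-0.008,-0.069,0.002,0,-1,-0.0125,-0.0755,0.002,0,-1])

```text
time: 45.35
tool_pos: [0.4852, 0.196, 0.2456]
tool_rot: [0.656, 0.755, 0.007, 0.004]
wrist_force: [12.6, 2.9, -2.9]
finger_gap: 0.0005
```

```bash
python3 - <<'E'
from h import *
cwhere();settle(2);cwhere()
E
```

```text
t 45.35 cradle finger [-43.8 166.3  46.6] F cradle [12.9  1.1 -2.9] T [ 0.75 -2.14  0.11]
t 45.45 cradle finger [-45.3 165.9  46.5] F cradle [7.3 1.3 0.8] T [ 0.45 -1.24  0.06]
```

send_rows(rows=[-0.006,-0.007,0,0,-1,-0.012,-0.013,0,0,-1,-0.018,-0.0185,0,0,-1,-0.025,-0.023,0,0,-1,-0.033,-0.027,0,0,-1,-0.041,-0.03,0,0,-1,-0.049,-0.031,0,0,-1,-0.051,-0.031,0,0,-1])

```text
time: 46.25
tool_pos: [0.4571, 0.1399, 0.244]
tool_rot: [0.656, 0.754, 0.0, -0.001]
wrist_force: [1.0, 4.0, 1.1]
finger_gap: 0.0006
```

```bash
python3 - <<'E'
from h import *
cwhere();settle(2);cwhere()
s=snapshot('side');s2=snapshot('top')
a=cv2.resize(s['color'][144:254,190:340],(600,440),interpolation=cv2.INTER_CUBIC)
cv2.imwrite('pics/c14.png',a)
E
```

```text
t 46.25 cradle finger [-79.5 114.6  45. ] F cradle [1.6 3.8 1.1] T [ 0.69 -0.22  0.05]
t 46.35 cradle finger [-79.9 114.6  44.5] F cradle [-0.1  0.4  0.1] T [ 0.06 -0.04  0.01]
```

View pics/c14.png

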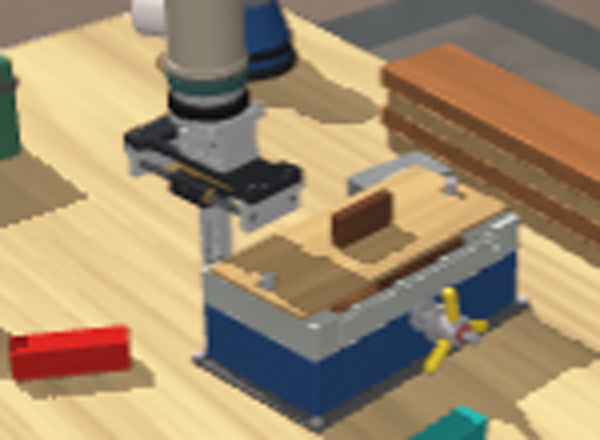

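The force fell to about zero as the lever passed over centre. I'll press a few mm more against its stop, then back away and look.

send_rows(rows=[-0.002,0,0,0,-1,-0.003,0,0,0,-1,-0.004,0,0,0,-1,-0.004,0,0,0,-1])

```text
time: 46.85
tool_pos: [0.4571, 0.1383, 0.2434]
tool_rot: [0.657, 0.754, 0.002, -0.003]
wrist_force: [-2.3, 10.6, 0.1]
finger_gap: 0.0004
```

```bash
python3 - <<'E'
from h import *
cwhere()
E
```

```text
t 46.85 cradle finger [-79.8 113.   44.4] F cradle [-0.8 10.8  0.1] T [2.04 0.39 0.09]
```

send_rows(rows=[0.02,-0.005,0,0,-1,0.04,-0.005,-0.02,0,-1,0.06,-0.005,-0.07,0,-1,0.09,-0.005,-0.12,0,-1,0.13,-0.02,-0.17,0,-1,0.17,-0.03,-0.2,0,-1,0.2,-0.03,-0.2,0,-1,0.24,-0.03,-0.2,0,-1])

```text
time: 47.65
tool_pos: [0.3939, 0.3712, 0.447]
tool_rot: [0.656, 0.755, 0.003, 0.001]
wrist_force: [1.2, 0.6, -0.8]
finger_gap: 0.0006
```

```bash
python3 - <<'E'
from h import *
settle(3);cwhere()
s=snapshot('top');cv2.imwrite('pics/c15.png',cv2.resize(s['color'][125:260,130:420],None,fx=2.7,fy=2.7,interpolation=cv2.INTER_CUBIC))
im=s['color'];H,S,V=[a.astype(int) for a in cv2.split(cv2.cvtColor(im,cv2.COLOR_BGR2HSV))]
blob(s,(H<=8)&(S>150),.055,proj(s,[.46,.13,.055])[0],'lever')
blob(s,(H<=14)&(S>122)&(V<76),.124,proj(s,[.5518,.0375,.124])[0],'bar')
w=C+ex*-.078+ey*.1;print('closed grip expected',w)
E
```

```text
t 47.8 cradle finger [-109.7  352.7  244.3] F cradle [ 1.1  0.4 -0.1] T [0.03 0.03 0.  ]
lever px [230. 217.] n 36 cen mm [462.7 122.6] mean [462.7 122.4] size [10.3 33.1] ang 10.0
bar px [255. 187.] n 75 cen mm [552.5  41.3] mean [552.4  41.7] size [11.8 66. ] ang 7.8
closed grip expected [0.46064178 0.1256713 ]
```

The lever lies along the cradle's side at about 1.6 rad, and the cover bar is where it started. Handing in.

```bash
python3 -c "
from h import *
job.finish_job()"
```

```text
the job is handed in; nothing more can be done
```

The whole sequence is done and handed in at about 48 s of robot time:
- The cover was laid on the mat.
- The three brown blanks present (two dark, one brown) went into bays 3, 2 and 1.
- The cover went back over both pins.
- The nut was turned clockwise in two strokes.
- The lever was then swung closed.

**Cover:** The side picture shows both pins through its holes. It met a light contact of about 5 N at full depth. In the last top view its bar is within 2 mm of where it started.

**Nut:** It came up firm. Another 2 mm of command moved it only 0.4 mm while the force rose to 27 N.

**Lever:** It resisted with about 9–13 N on the way, then the force dropped as it passed over centre. A final press met a hard stop. After I backed away it measured along the cradle's side, about 1.6 rad, within 3–4 mm of the expected closed position.

**Not checked:**
- I could not view the very last picture because the 16-picture limit was reached, so the final lever and cover checks are numbers from that image only.
- I did not re-measure the bystanders at the end. No move was directed at them, and I saw no unexpected force.

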